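# Pack the bonsai root kit: tins, lift-out tray, root tools

## Robot

A 6-joint arm with a two-finger parallel gripper is mounted at the origin on the work surface. World frame = base frame: x ahead of the robot, y to its left, z up, the work surface at z = 0. Lengths are in m, angles in rad, forces in N, time in s.
With the tool pointing down it reaches from about 0.35 to 0.975 m from the base axis. Payload 4.9 kg.
Tool frame: the origin (TCP) lies midway between the tips of the shut fingers; the grasp point (between the pads) lies 19 mm behind it; x points along the fingers, z is the direction in which the jaws open and shut, and the axes are right-handed (so a half turn about x gives the same grasp; the last joint's range is limited). The gripper opens to 85 mm and grips with 20 to 120 N. Pads are 22 mm wide; open, the fingers measure 114 mm over their backs; the gripper's body (76 mm by 85 mm) begins 54 mm behind the grasp point. The pads swing forward as they close: fully open they stand 13 mm farther back than shut.
Start: joints at [1.202, 0.053, 1.613, -0, 1.476, -0.119], TCP at [0.154, 0.606, 0.191] pointing down, gripper open.
Joint ranges: [-3.01, 3.01], [-1.01, 2.22], [0.06, 2.58], [-1.02, 4.17], [0.09, 2.62], [-3.14, 3.14]. Speed limits (rad/s): [2.57, 2.57, 3.14, 3.14, 3.14, 3.14].

## Interface

Orientations are given as a unit quaternion [w, x, y, z].
In Python, from plant import state, cams, workorder, nets gives the robot as it stands.
- The arm moves only by the tool play_rows, never from a script. Its argument "motion" is a list of rows, each a list of 3 entries, a list of its own where there are three numbers: the closure, from -1 (fully open) to 1 (shut), then the shift along the world's x, y, z in m, then the turn about the world's z in rad. A call has 1 to 5 rows; each row is the pose to reach, as a shift and turn from the pose commanded when the call began; what a row does not reach only later rows make up. A row lasts 1/10 s, in which the tool goes at most 50 mm and 8.59 degrees, less where a joint would pass 70% of its speed; a pose out of reach is approached as far as the arm can. A call with a gripper value outside its range is refused whole. The fingers move at their own pace and stop on an object; the grip force is fixed at half the most. Time passes only in rows, so rows that repeat a pose let the fingers close. It gives the time, the measured TCP pose, the force and the opening at its end, in the units of the state.
- state(): the state, without advancing time (a new reading comes with each control period).
- cams.grab_frame(name): name is "side" or "top" or "wrist"; returns (picture, depth): 420x560x3 uint8, red, green, blue; 420x560 float32, m along the optical axis (not along the pixel's ray), 0 where there is no reading.
- cams.camera_info(name): a dict with "K" (3x3 intrinsics, pixels), "k1" (the pictures are not rectified: a ray, as slopes to the right and down, at radius r is drawn at 1 + k1 r^2 times it, then the intrinsics apply), "rvec" (rotation vector, rad) and "tvec" (3), from world to camera coordinates, as OpenCV has them. Camera axes: x right, y down, z forward; pixel columns grow to the right and rows downward; lengths in m; the calibration is good to about 2 mm. A picture is of the moment at which its call begins: read the wrist's pose just before it. camera_info takes no time and is no camera call; for the wrist camera it gives the pose at the moment of the call.
- workorder.job_done(): hands the job in, once; it reports no verdict.
Trained networks look in the newest picture that a camera, given by its name, has taken for a name from the list of things; names that differ only in an ending like _2 or _b are one class to them, and where a whole thing is asked for, a point or a joint stands for the part that bears it (a point fixed in the world has none). Each returns a list of dicts, best first, with "score" (0 to 1); they miss things now and then, are a little off and sometimes report something else, mostly with a low value. They report only what shows in the picture. A call takes as long as a camera call. They do not tell look-alikes from the thing itself.
- nets.recognise(camera, target): "at" ([x, y, z] in m, in world coordinates, good to about 4 mm: the middle of the surface that is visible of it).
- nets.landmark_of(camera, target): "at" ([x, y, z] in m, in world coordinates, good to about 4 mm: a listed point, or the origin of a listed thing).
The state is a dict: "time": time; "joint_pos": joint angles; "joint_vel": joint speeds; "joint_efforts": joint torques, N m; "tool_pos": TCP position; "tool_rot": TCP orientation; "contact_force": force on the tool from outside, world axes, zero at the start; "ft_torque": the same for the moment, N m; "gripper_width": opening from 0.0 (shut) to 1.0 (fully open).
Only numpy, scipy, OpenCV 4.12 (cv2) and the standard library are available. Lean on these libraries where they do the work, as an engineer would, in place of code of your own. Each camera call takes 0.05 s, during which the arm holds its last target.

## Task

Pack the root-work kit into the wooden box: stand the two low, wide tins upright on its floor, one on each side of the low cross rib, then seat the black lift-out tray level on the four corner posts above them, and then lay the three-tined root rake and the root hook lengthwise on the tray's floor, one on each side of its handle. Set everything down rather than dropping it. The taller, slimmer tin and the screwdriver are not part of the kit: leave them, and the small blue-glazed bonsai pot behind the tins, where they are.

Things in the scene. Friction and masses are not known exactly. Their poses are not given: they have to be found in the camera images.
- kit_box: Open dark wooden box, fixed, 286 (x) x 212 (y) x 84 mm high; walls and floor 8 mm. Origin: centre of the underside; inner floor at z = 8 mm. A low rib across the middle (x = 0, 6 mm thick, 20 mm above the floor) leaves two bays centred at x = +69 and -69 mm, y = 0. A post 26 x 26 mm in each inner corner, top at z = 64 mm, carries the tray. Alike turned half round.
- tray_grip (a point): Black lift-out tray, loose, 0.4 kg, 254 (x) x 180 (y), walls 18 mm high, 4 mm thick; 8 mm spare all round in the box. Point: middle of its handle, a 12 mm round bar 96 mm long along x, 44 mm above the underside, 40 mm above the inner floor. Under it a rib along x, 18 mm high, 6 mm thick, leaves two compartments 246 x 83 mm centred at y = +44.5 and -44.5 mm. Alike turned half round.
- tin_a_center (a point): Low, wide aluminium tin with a ribbed screw lid, 62 mm across, 46 mm high, about 0.16 kg, standing upright; the point is its centre, 23 mm up. Goes into the box.
- tin_b_center (a point): The second low, wide tin, the same as the first: 62 mm across, 46 mm high; the point is its centre, 23 mm up. Goes into the box.
- tin_tall_center (a point): Look-alike: a taller, slimmer aluminium tin, 46 mm across, 80 mm high, too tall to go under the tray; the point is its centre, 40 mm up. Stays where it is.
- rake_grip (a point): Root rake, lying on the bench: wooden handle 100 x 22 x 22 mm, then a steel shank and a head of three tines 50 mm wide, turned down at the tips. The point is the middle of the handle, 11 mm up, near its balance point; x runs along the tool to the head, whose tips are at x = +115 mm; the handle's end is at x = -50 mm. About 0.11 kg.
- hook_grip (a point): Root hook, lying on the bench: wooden handle 100 x 22 x 22 mm, then a steel shank that ends in a single hook bent sideways, to 38 mm towards +y. The point is the middle of the handle, 11 mm up, near its balance point; x runs along the tool to the hook, which ends at x = +115 mm; the handle's end is at x = -50 mm. About 0.11 kg.
- screwdriver_grip (a point): Look-alike: a screwdriver with the same wooden handle, 100 x 22 x 22 mm, and a straight steel shank with a flat blade ending at x = +114 mm. The point is the middle of the handle, 11 mm up; x runs to the blade. Stays where it is.
- spare_pot: Bystander: low, empty, oblong bonsai pot with a blue glaze, 82 x 122 mm over the rim, 36 mm high, behind the tins; origin at the centre of its underside. Stays where it is.
There are look-alikes about, which are no part of the job. Leave any purple or yellow look-alike of the part that bears tin_b_center alone.

How it is judged:
By the outcome, as a careful person would: the job done as asked, in the order asked, and still so for the second after the job is handed in, with the robot touching nothing.
It also fails if it takes over 128 s, if anything falls off the work surface, if the arm or the gripper's body presses on something with over 40 N, if the wrist force passes 120 N, or if a joint passes its speed limit or range.

## Working session

There is one attempt and no reset: what is moved stays moved. The work goes in short steps, Python scripts to look and compute and a tool call to move; the robot and the scene stay as the last step left them, time stands still between calls to the robot, and variables do not carry over. Pictures are saved under pics/ and viewed, and the job is handed in when it is done.

Besides the shell and the picture viewer there is one more tool, called after ">>>" by a JSON object that holds its "name" and its "arguments". play_rows: Moves the arm, as the interface text tells. Its arguments: {"type":"object","properties":{"motion":{"type":"array","items":{"type":"array"}}},"required":["motion"]}

```bash
ls; mkdir -p pics; cat > h.py <<'E'
import numpy as np, cv2
from plant import state, cams, workorder, nets
def grab(cam,name):
    info=cams.camera_info(cam); im,d=cams.grab_frame(cam)
    cv2.imwrite(f'pics/{name}.png',im[:,:,::-1]); np.savez(f'pics/{name}.npz',im=im,d=d,K=info['K'],k1=info['k1'],rvec=info['rvec'],tvec=info['tvec'])
    return im,d,info
def load(name): return np.load(f'pics/{name}.npz')
def cloud(f):
    K=np.array(f['K']);k1=float(f['k1']);d=f['d'];h,w=d.shape
    u,v=np.meshgrid(np.arange(w),np.arange(h))
    p=cv2.undistortPoints(np.stack([u,v],-1).reshape(-1,1,2).astype(np.float64),K,np.array([k1,0,0,0,0.])).reshape(h,w,2)
    X=np.dstack([p[...,0]*d,p[...,1]*d,d]); R=cv2.Rodrigues(np.array(f['rvec'],float))[0]
    W=(X-np.array(f['tvec']).ravel())@R
    W[d==0]=np.nan
    return W
E
python3 - <<'E'
from h import *
s=state();print(s)
for c in ('top','side','wrist'):
    grab(c,c+'0')
    i=cams.camera_info(c); R=cv2.Rodrigues(np.array(i['rvec'],float))[0]; print(c,-R.T@np.array(i['tvec']).ravel(),i['k1'],i['K'][0][0])
    if c!='wrist':
        for t in ['kit_box','tray_grip','tin_b_center','tin_tall_center','rake_grip','hook_grip','screwdriver_grip','spare_pot']:
            print(t,[(np.round(r['at'],3).tolist(),round(r['score'],2)) for r in nets.landmark_of(c,t)])
E
```

```text
pics
{'time': 0.0, 'joint_pos': array([ 1.20199087e+00,  5.33487558e-02,  1.61429946e+00,  1.89323634e-05,
        1.47597522e+00, -1.19000171e-01]), 'joint_vel': array([ 0.00072272,  0.0001268 , -0.00039412, -0.00132158, -0.00327305,
        0.00081591]), 'joint_efforts': array([-2.35496473e-04, -3.93695605e+01, -3.70167160e+01, -2.11681827e-04,
        6.94980263e-03, -9.62461087e-06]), 'tool_pos': array([0.15424989, 0.60494604, 0.19016485]), 'tool_rot': array([ 0.55777536, -0.43417946,  0.55901278,  0.43345075]), 'contact_force': array([-4.39042361e-01, -9.84876732e-05,  4.05698796e-01]), 'ft_torque': array([ 0.03650589, -0.01451727, -0.00342718]), 'gripper_width': 0.9945708109191694}
top [ 0.41229976 -0.01573069  1.35745764] -0.1234446664388087 476.9260384632531
kit_box []
tray_grip [([0.5, 0.367, 0.043], 0.98)]
tin_b_center [([0.57, 0.183, 0.024], 0.81), ([0.688, 0.211, 0.023], 0.69), ([0.676, 0.008, 0.019], 0.63)]
tin_tall_center [([0.682, 0.121, 0.042], 0.53)]
rake_grip [([0.475, 0.013, 0.012], 0.7)]
hook_grip [([0.474, -0.104, 0.01], 0.63)]
screwdriver_grip [([0.476, 0.118, 0.011], 0.77), ([0.475, 0.008, 0.011], 0.73), ([0.685, 0.121, 0.039], 0.28)]
spare_pot [([0.812, -0.002, -0.0], 0.7)]
side [ 0.43176733 -0.92909473  0.72994597] -0.19394681746226633 523.7167341202991
kit_box [([0.503, -0.353, 0.002], 0.72)]
tray_grip [([0.502, 0.369, 0.04], 0.57)]
tin_b_center [([0.676, 0.006, 0.023], 0.97), ([0.566, 0.178, 0.023], 0.73), ([0.69, 0.213, 0.023], 0.5)]
tin_tall_center []
rake_grip [([0.469, 0.011, 0.014], 0.72)]
hook_grip [([0.469, -0.105, 0.008], 0.68)]
screwdriver_grip [([0.47, 0.114, 0.011], 0.56), ([0.468, 0.01, 0.01], 0.21)]
spare_pot [([0.813, -0.005, -0.004], 0.64)]
wrist [0.08425959 0.62353484 0.37403757] -0.060950401960502214 289.68085564336735
```

View pics/top0.png

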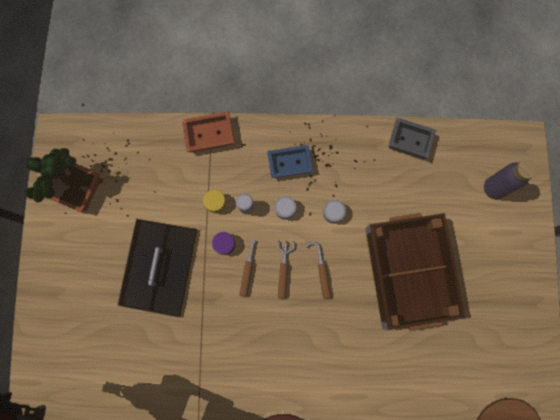

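View pics/side0.png

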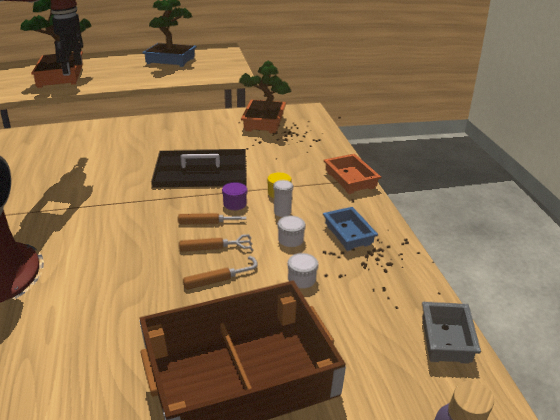

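View pics/wrist0.png

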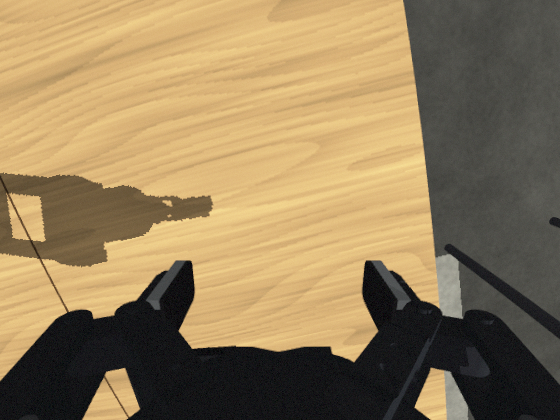

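```bash
python3 - <<'E'
import cv2
a=cv2.imread('pics/top0.png')
cv2.imwrite('pics/top0c.png',cv2.resize(a[80:320,170:370],None,fx=2.5,fy=2.5,interpolation=2))
E
```

```text
(no output)
```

View pics/top0c.png

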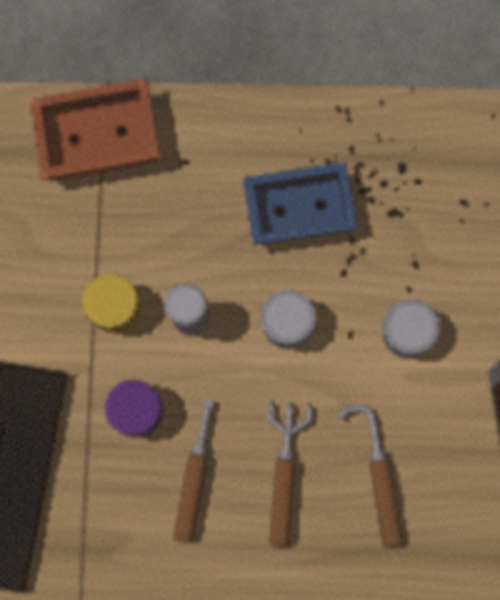

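The top view shows two low silver tins at px (286,208) and (335,211), and the slim tall tin at (245,203), whose visible side and long shadow mark it as the look-alike. The yellow (214,201) and purple (223,243) tins are also look-alikes. The tools are the screwdriver with its straight blade (248,268), the three-tined rake (285,270) and the hook bent to the left (319,270). The tray is at (158,268) and the box at (415,270). The enlarged crop confirms these. Next I'll measure poses from depth.

```bash
python3 - <<'E'
from h import *
f=load('top0');W=cloud(f);im=f['im'].astype(int)
def reg(x0,x1,y0,y1,z0,z1):
    return (W[...,0]>x0)&(W[...,0]<x1)&(W[...,1]>y0)&(W[...,1]<y1)&(W[...,2]>z0)&(W[...,2]<z1)
def rect(m,n):
    p=W[m]; r=cv2.minAreaRect((p[:,:2]*1000).astype(np.float32)); print(n,m.sum(),'med z',np.median(p[:,2]).round(4),'c',np.round(r[0],1),'sz',np.round(r[1],1),'ang',round(r[2],2),'mean',p.mean(0).round(4))
rect(reg(.3,.7,-.5,-.2,.070,.1),'box rim')
# posts
rect(reg(.3,.7,.2,.5,.012,.03),'tray rim'); rect(reg(.4,.6,.3,.43,.036,.06),'tray handle')
rect(reg(.3,.7,.2,.5,.006,.06),'tray all')
for n,(x,y) in dict(tb=(.57,.183),y=(.69,.21),t1=(.676,.008),tall=(.683,.121),t2=(.675,-.12)).items():
    rect(reg(x-.05,x+.05,y-.05,y+.05,.03,.1),n)
for n,(x,y) in dict(scr=(.476,.116),rake=(.475,.013),hook=(.474,-.104)).items():
    m=reg(x-.1,x+.06,y-.05,y+.05,.014,.04)&(im[...,0]-im[...,2]>25)
    rect(m,n)
    m=reg(x-.1,x+.15,y-.05,y+.05,.006,.04);rect(m,n+'all')
print(np.nanstd(W[330:360,230:330,2]),np.nanmean(W[330:360,230:330,2]))
E
```

```text
box rim 1559 med z 0.0821 c [ 501.  -351.4] sz [309.2 216.8] ang 8.98 mean [ 0.4994 -0.3546  0.0809]
tray rim 712 med z 0.0169 c [528.3 341.6] sz [230.  317.6] ang 79.98 mean [0.5035 0.3682 0.0169]
tray handle 163 med z 0.0478 c [501.3 367.9] sz [ 13.4 105.4] ang 83.39 mean [0.5007 0.3671 0.0476]
tray all 1966 med z 0.0139 c [506.7 344.6] sz [288.  389.2] ang 89.33 mean [0.5208 0.3497 0.0184]
tb 405 med z 0.0455 c [571.3 178.1] sz [61.8 61.8] ang 22.7 mean [0.5708 0.1771 0.0451]
y 391 med z 0.0454 c [692.  208.7] sz [63.5 61.1] ang 9.59 mean [0.691  0.2084 0.0453]
t1 390 med z 0.0454 c [676.2   6.3] sz [61.8 61.5] ang 77.09 mean [0.6759 0.0064 0.0453]
tall 266 med z 0.0787 c [680.8 118.7] sz [45.2 44.6] ang 0.17 mean [0.6792 0.1179 0.0745]
t2 397 med z 0.0455 c [ 668.2 -132.1] sz [62.3 61.4] ang 14.12 mean [ 0.6674 -0.1322  0.0454]
scr 261 med z 0.0201 c [474.9 112.7] sz [22.1 96.5] ang 80.53 mean [0.4742 0.1125 0.0202]
scrall 405 med z 0.0187 c [501.3 115.1] sz [245.8  94.6] ang 3.19 mean [0.497  0.1115 0.018 ]
rake 272 med z 0.0205 c [470.4   9.4] sz [21.6 99.6] ang 86.55 mean [0.4701 0.0093 0.0207]
rakeall 435 med z 0.0188 c [501.   13.1] sz [ 97.6 247.3] ang 89.61 mean [0.4985 0.0081 0.0176]
hook 266 med z 0.02 c [ 473.2 -107.2] sz [97.7 22.1] ang 10.57 mean [ 0.4732 -0.1067  0.0201]
hookall 402 med z 0.0185 c [ 501.1 -103.6] sz [233.1  97.2] ang 0.06 mean [ 0.4945 -0.1012  0.0176]
0.002754023563148026 -0.0007872239500040473
```

```bash
python3 - <<'E'
from h import *
from scipy.spatial.transform import Rotation as Ro
s=state();q=s['tool_rot'];R=Ro.from_quat([q[1],q[2],q[3],q[0]]).as_matrix();print('x',R[:,0].round(3),'z',R[:,2].round(3),'jaw ang',np.degrees(np.arctan2(R[1,2],R[0,2])))
f=load('top0');W=cloud(f)
P=W[(W[...,0]>.3)&(W[...,0]<.7)&(W[...,1]>-.5)&(W[...,1]<-.2)]
# box: for angle choose, walls alignment
rim=P[(P[:,2]>.07)&(P[:,2]<.095)]
best=[]
for a in np.arange(6,12,.25):
    t=np.radians(a);d=(rim[:,:2]-[.501,-.352])@np.array([[np.cos(t),-np.sin(t)],[np.sin(t),np.cos(t)]])
    h=np.histogram(d[:,1],np.arange(-.13,.13,.002))[0]; best.append(((h**2).sum(),a))
a=max(best)[1];print('ang',a,sorted(best)[-4:])
t=np.radians(a);M=np.array([[np.cos(t),-np.sin(t)],[np.sin(t),np.cos(t)]])
d=(rim[:,:2]-[.501,-.352])@M
for ax,o in((1,0),(0,1)):
    m=np.abs(d[:,o])<.06
    v=d[m,ax]; 
    for sgn in(-1,1):
        w=v[v*sgn>.05]; print('xy'[ax],sgn,np.percentile(w,[2,50,98]).round(4),len(w))
# inner floor & posts
fl=P[(P[:,2]>.0)&(P[:,2]<.02)];d=(fl[:,:2]-[.501,-.352])@M;k=(abs(d[:,0])<.14)&(abs(d[:,1])<.1);print('floor y',np.percentile(d[k,1],[1,99]),'x',np.percentile(d[k,0],[1,99]))
rb=P[(P[:,2]>.02)&(P[:,2]<.04)];d=(rb[:,:2]-[.501,-.352])@M;k=(abs(d[:,0])<.04)&(abs(d[:,1])<.09);print('rib',d[k].mean(0),d[k].std(0),k.sum())
po=P[(P[:,2]>.055)&(P[:,2]<.069)];d=(po[:,:2]-[.501,-.352])@M
for sx in(-1,1):
  for sy in(-1,1):
    k=(sx*d[:,0]>.1)&(sx*d[:,0]<.14)&(sy*d[:,1]>.065)&(sy*d[:,1]<.1);print('post',sx,sy,np.median(d[k],0).round(4),k.sum())
# tray
P=W[(W[...,0]>.33)&(W[...,0]<.67)&(W[...,1]>.24)&(W[...,1]<.49)]
T=P[(P[:,2]>.009)&(P[:,2]<.03)];c=[.5013,.3679]
for a in(-5.5,-6.6,-7.7):
    t=np.radians(a);M=np.array([[np.cos(t),-np.sin(t)],[np.sin(t),np.cos(t)]]);d=(T[:,:2]-c)@M
    m=abs(d[:,0])<.1;n=abs(d[:,1])<.07; g=lambda v:[np.percentile(v[v<-.05],[2,50]).round(4),np.percentile(v[v>.05],[50,98]).round(4)]
    print(a,g(d[m,1]),g(d[n,0]),[np.std(d[m&(s*d[:,1]>.07)&(s*d[:,1]<.1),1]).round(5) for s in(-1,1)])
E
```

```text
x [ 0.  0. -1.] z [0.247 0.969 0.   ] jaw ang 75.68841552947244
ang 9.25 [(np.int64(81383), np.float64(8.75)), (np.int64(81801), np.float64(9.5)), (np.int64(81835), np.float64(9.0)), (np.int64(83763), np.float64(9.25))]
y -1 [-0.1062 -0.0994 -0.0959] 206
y 1 [0.0982 0.1037 0.1079] 179
x -1 [-0.1537 -0.1406 -0.1341] 239
x 1 [0.1348 0.141  0.1539] 229
floor y [-0.09809554  0.08176988] x [-0.13166127  0.13313893]
rib [ 0.0014228 -0.002154 ] [0.0018228  0.05093429] 140
post -1 -1 [-0.1212 -0.0851] 112
post -1 1 [-0.1221  0.0827] 72
post 1 -1 [ 0.1214 -0.0843] 113
post 1 1 [0.1231 0.0835] 72
-5.5 [array([-0.0936, -0.088 ]), array([0.0874, 0.0958])] [array([-0.1265, -0.1187]), array([0.1203, 0.1291])] [np.float64(0.00401), np.float64(0.0038)]
-6.6 [array([-0.0928, -0.0883]), array([0.0876, 0.0944])] [array([-0.1257, -0.1175]), array([0.121 , 0.1283])] [np.float64(0.00353), np.float64(0.00297)]
-7.7 [array([-0.0921, -0.0883]), array([0.0874, 0.0929])] [array([-0.1253, -0.1176]), array([0.122 , 0.1275])] [np.float64(0.00331), np.float64(0.00237)]
```

>>> {"name": "play_rows", "arguments": {"motion": [[-1, [0.522, -0.599, -0.03], 0.409], [-1, [0.522, -0.599, -0.03], 0.409], [-1, [0.522, -0.599, -0.03], 0.409], [-1, [0.522, -0.599, -0.03], 0.409], [-1, [0.522, -0.599, -0.03], 0.409]]}}

```text
time: 1.45
tool_pos: [0.3176, 0.4182, 0.1823]
tool_rot: [-0.459, 0.538, -0.458, -0.538]
contact_force: [1.0, 1.4, -0.3]
gripper_width: 1.001
```

>>> {"name": "play_rows", "arguments": {"motion": [[-1, [0.357, -0.411, -0.03], 0.0], [-1, [0.357, -0.411, -0.03], 0.0], [-1, [0.357, -0.411, -0.03], 0.0], [-1, [0.357, -0.411, -0.03], 0.0], [-1, [0.357, -0.411, -0.03], 0.0]]}}

```text
time: 1.95
tool_pos: [0.4815, 0.2295, 0.1686]
tool_rot: [-0.459, 0.538, -0.458, -0.538]
contact_force: [0.3, 0.9, 0.0]
gripper_width: 1.0
```

>>> {"name": "play_rows", "arguments": {"motion": [[-1, [0.193, -0.222, -0.02], 0.0], [-1, [0.193, -0.222, -0.02], 0.0], [-1, [0.193, -0.222, -0.02], 0.0], [-1, [0.193, -0.222, -0.02], 0.0], [-1, [0.193, -0.222, -0.02], 0.0]]}}

```text
time: 2.45
tool_pos: [0.6452, 0.0411, 0.1514]
tool_rot: [-0.459, 0.538, -0.459, -0.538]
contact_force: [0.5, 1.5, 1.1]
gripper_width: 0.995
```

>>> {"name": "play_rows", "arguments": {"motion": [[-1, [0.029, -0.034, -0.02], 0.0], [-1, [0.029, -0.034, -0.02], 0.0], [-1, [0.029, -0.034, -0.02], 0.0]]}}

```text
time: 2.75
tool_pos: [0.6727, 0.0081, 0.1299]
tool_rot: [0.459, -0.537, 0.46, 0.539]
contact_force: [0.3, 0.8, 0.2]
gripper_width: 1.002
```

```bash
cat > st.py <<'E'
from h import *
from scipy.spatial.transform import Rotation as Ro
def pose():
    s=state();q=s['tool_rot'];R=Ro.from_quat([q[1],q[2],q[3],q[0]]).as_matrix()
    a=np.degrees(np.arctan2(R[1,2],R[0,2]))%180
    print('t',round(s['time'],2),'tcp',s['tool_pos'].round(4),'jaw',round(a,2),'tilt',R[:,0].round(3),'F',s['contact_force'].round(1),'w',round(s['gripper_width'],3),'q',s['joint_pos'].round(2))
    return s,a
E
python3 - <<'E'
from st import *
pose(); grab('wrist','w1')
pose()
print(nets.landmark_of('wrist','tin_a_center'))
E
```

```text
t 2.75 tcp [0.6727 0.0081 0.1299] jaw 99.02 tilt [-0.003  0.001 -1.   ] F [0.3 0.8 0.2] w 1.002 q [-0.1   0.21  1.55  0.    1.39 -1.83]
t 2.8 tcp [0.6728 0.0091 0.1311] jaw 99.1 tilt [-0.001  0.    -1.   ] F [-0.3  1.3 -0.8] w 1.0 q [-0.1   0.2   1.55  0.    1.39 -1.83]
[{'at': [0.6671, -0.1314, 0.0233], 'score': 0.63}]
```

View pics/w1.png

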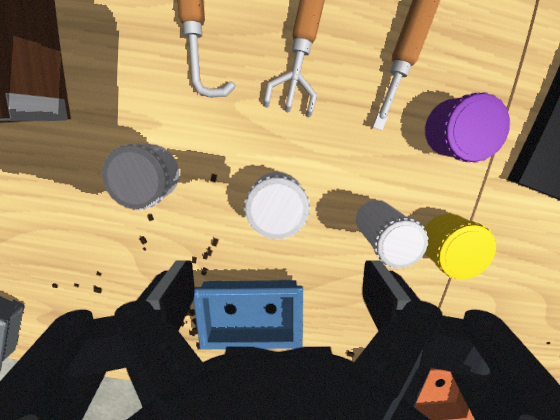

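```bash
python3 - <<'E'
from st import *
W=cloud(load('w1'))
for x,y in((.676,.006),(.668,-.132)):
    m=(abs(W[...,0]-x)<.045)&(abs(W[...,1]-y)<.045)&(W[...,2]>.04)&(W[...,2]<.052);c,r=cv2.minEnclosingCircle((W[m][:,:2]*1000).astype(np.float32));print(c,r,np.median(W[m],0))
E
```

```text
(675.991455078125, 6.98698616027832) 31.918588638305664 [0.67394851 0.00667568 0.04645303]
(667.7516479492188, -131.05506896972656) 32.35296630859375 [ 0.66580263 -0.12924448  0.04657581]
```

>>> {"name": "play_rows", "arguments": {"motion": [[-1, [0.003, -0.002, -0.045], 0.0], [-1, [0.003, -0.002, -0.085], 0.0], [-1, [0.003, -0.002, -0.11], 0.0], [-1, [0.003, -0.002, -0.125], 0.0], [-1, [0.003, -0.002, -0.125], 0.0]]}}

```text
time: 3.35
tool_pos: [0.6742, 0.0082, 0.0047]
tool_rot: [0.458, -0.538, 0.459, 0.539]
contact_force: [0.0, -0.7, 0.3]
gripper_width: 1.005
```

>>> {"name": "play_rows", "arguments": {"motion": [[1, [0.0, 0.0, 0.0], 0.0], [1, [0.0, 0.0, 0.0], 0.0], [1, [0.0, 0.0, 0.0], 0.0], [1, [0.0, 0.0, 0.0], 0.0], [1, [0.0, 0.0, 0.0], 0.0]]}}

```text
time: 3.85
tool_pos: [0.6765, 0.0069, 0.0071]
tool_rot: [-0.459, 0.538, -0.458, -0.538]
contact_force: [-0.4, 0.0, 0.1]
gripper_width: 0.144
```

```bash
python3 - <<'E'
from st import *
pose(); grab('side','s1')
E
```

```text
t 3.85 tcp [0.6765 0.0069 0.0071] jaw 99.12 tilt [ 0.001 -0.    -1.   ] F [-0.4  0.   0.1] w 0.144 q [-0.1   0.34  1.61  0.    1.19 -1.83]
```

View pics/s1.png

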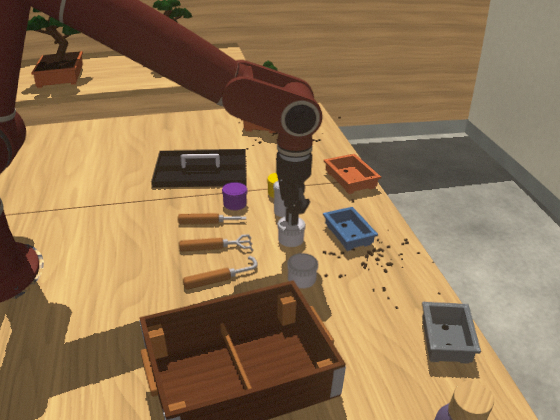

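```bash
python3 - <<'E'
from st import *
im,d,i=grab('wrist','w2')
a=cv2.imread('pics/s1.png')
b=cv2.resize(a[180:300,240:360],(480,480),interpolation=2)
cv2.imwrite('pics/c2.png',np.hstack([b,cv2.resize(cv2.imread('pics/w2.png'),(320,240)).copy() if 0 else b[:, :10]]))
pose()
E
```

```text
t 3.95 tcp [0.6761 0.0069 0.0066] jaw 99.11 tilt [ 0.  0. -1.] F [ 0.3  0.4 -0.6] w 0.005 q [-0.1   0.34  1.61  0.    1.19 -1.83]
```

View pics/c2.png

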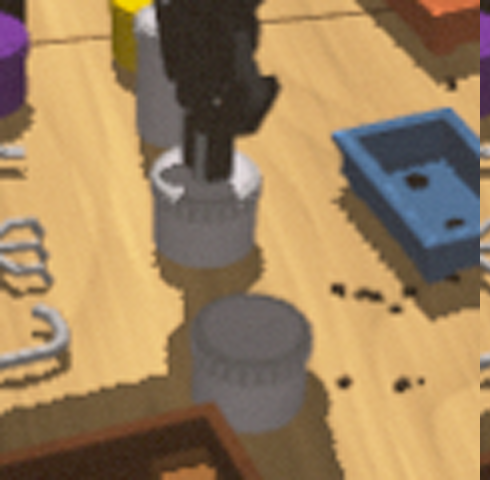

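View pics/w2.png

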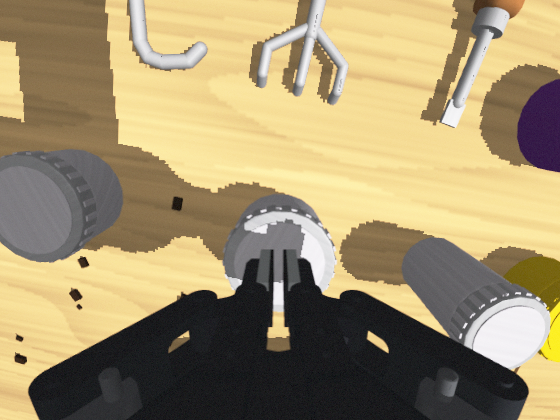

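```bash
python3 - <<'E'
from st import *
W=cloud(load('w2'));d=load('w2')['d']
for v in range(240,300,6): print(v,[(W[v,u].round(3).tolist()) for u in (262,278,292)])
W=cloud(load('s1'))
for v in range(200,245,4): print(v,[(W[v,u].round(3).tolist()) for u in (288,292,297)])
E
```

```text
240 [[0.663, -0.004, 0.047], [0.662, 0.005, 0.047], [0.661, 0.012, 0.046]]
246 [[0.666, -0.003, 0.047], [0.665, 0.005, 0.047], [0.664, 0.012, 0.047]]
252 [[0.666, -0.003, 0.055], [0.668, 0.006, 0.048], [0.664, 0.012, 0.055]]
258 [[0.666, -0.003, 0.063], [0.672, 0.006, 0.046], [0.664, 0.012, 0.062]]
264 [[0.666, -0.002, 0.069], [0.675, 0.007, 0.047], [0.664, 0.011, 0.069]]
270 [[0.666, -0.002, 0.074], [0.68, 0.008, 0.046], [0.664, 0.011, 0.074]]
276 [[0.666, -0.002, 0.079], [0.684, 0.008, 0.045], [0.664, 0.011, 0.079]]
282 [[0.667, -0.001, 0.083], [0.687, 0.009, 0.047], [0.664, 0.011, 0.084]]
288 [[0.664, -0.001, 0.091], [0.69, 0.009, 0.047], [0.663, 0.01, 0.09]]
294 [[0.665, -0.001, 0.095], [0.694, 0.01, 0.047], [0.663, 0.01, 0.095]]
200 [[0.662, -0.012, 0.122], [0.672, -0.007, 0.118], [0.683, -0.007, 0.117]]
204 [[0.668, 0.012, 0.096], [0.67, -0.016, 0.114], [0.673, -0.046, 0.132]]
208 [[0.669, 0.015, 0.083], [0.671, -0.014, 0.102], [0.673, -0.049, 0.124]]
212 [[0.669, 0.011, 0.075], [0.668, -0.028, 0.101], [0.676, -0.038, 0.107]]
216 [[0.67, 0.014, 0.062], [0.673, -0.012, 0.079], [0.684, -0.013, 0.078]]
220 [[0.669, 0.009, 0.055], [0.673, -0.011, 0.068], [0.683, -0.015, 0.069]]
224 [[0.668, 0.003, 0.048], [0.673, -0.013, 0.058], [0.685, -0.012, 0.056]]
228 [[0.665, -0.01, 0.047], [0.673, -0.013, 0.048], [0.684, -0.016, 0.048]]
232 [[0.662, -0.022, 0.044], [0.67, -0.026, 0.046], [0.683, -0.021, 0.041]]
236 [[0.663, -0.02, 0.031], [0.671, -0.025, 0.034], [0.684, -0.021, 0.03]]
240 [[0.663, -0.021, 0.021], [0.672, -0.022, 0.02], [0.683, -0.024, 0.021]]
244 [[0.663, -0.022, 0.011], [0.673, -0.019, 0.007], [0.685, -0.021, 0.007]]
```

```bash
python3 - <<'E'
from st import *
s,_=pose()
for n in('wrist0','w1','w2'):
    f=load(n);R=cv2.Rodrigues(f['rvec'])[0];print(n,-R.T@f['tvec'].ravel())
    W=cloud(f)
    X=W[250:330:4,170:195:3];print(np.nanmin(X[...,2]) , [W[v,u].round(3).tolist() for v,u in((270,182),(265,185),(285,175),(270,378),(262,280))])
print(s['joint_pos'],s['tool_pos'])
E
```

```text
t 3.95 tcp [0.6761 0.0069 0.0066] jaw 99.11 tilt [ 0.  0. -1.] F [ 0.3  0.4 -0.6] w 0.005 q [-0.1   0.34  1.61  0.    1.19 -1.83]
wrist0 [0.08425977 0.62353562 0.37404307]
-0.0009482968845970001 [[0.133, 0.567, 0.259], [0.133, 0.567, 0.254], [0.134, 0.567, 0.269], [0.154, 0.651, 0.26], [0.264, 0.581, 0.001]]
w1 [ 0.60156936 -0.00322015  0.31270552]
-0.0017022314229013914 [[0.669, -0.036, 0.197], [0.668, -0.036, 0.193], [0.67, -0.035, 0.208], [0.655, 0.051, 0.197], [0.753, 0.023, 0.001]]
w2 [ 0.60458675 -0.0044709   0.18943422]
-0.0012984221379494542 [[0.716, -0.058, -0.001], [0.711, -0.056, -0.0], [0.728, -0.063, 0.0], [0.692, 0.083, 0.001], [0.675, 0.008, 0.046]]
[-9.98151093e-02  3.36320255e-01  1.61329812e+00  4.14656190e-05
  1.19165032e+00 -1.82966180e+00] [0.67613843 0.00686968 0.00663913]
```

```bash
python3 - <<'E'
from st import *
W=cloud(load('w2'))
for v in range(246,256): print(v,[(W[v,u].round(4).tolist()) for u in (255,258,264,292,298)])
for u in (284,287,290,293,296,299):
  print(u,[W[v,u].round(3).tolist() for v in (222,224,226,228)]) if 0 else None
m=(abs(W[...,0]-.67)<.03)&(abs(W[...,1]-.005)<.03)&(W[...,2]>.0495)&(W[...,2]<.06);print(np.sort(W[m][:,2])[:10],m.sum())
E
```

```text
246 [[0.6669, -0.0069, 0.0471], [0.6666, -0.0054, 0.0472], [0.6664, -0.0022, 0.0467], [0.6638, 0.0125, 0.0471], [0.6634, 0.0157, 0.047]]
247 [[0.6675, -0.0069, 0.0471], [0.6672, -0.0053, 0.0473], [0.6671, -0.0021, 0.0463], [0.6647, 0.0127, 0.0463], [0.6637, 0.0157, 0.0476]]
248 [[0.6679, -0.0068, 0.0475], [0.6679, -0.0052, 0.0469], [0.6675, -0.002, 0.0467], [0.6652, 0.0128, 0.0465], [0.6645, 0.0159, 0.047]]
249 [[0.6688, -0.0067, 0.0467], [0.6686, -0.0051, 0.0468], [0.6664, -0.002, 0.0505], [0.664, 0.0124, 0.0506], [0.6651, 0.016, 0.047]]
250 [[0.6697, -0.0066, 0.0462], [0.6688, -0.005, 0.0475], [0.6657, -0.002, 0.0533], [0.6638, 0.0122, 0.0526], [0.6658, 0.0161, 0.0466]]
251 [[0.6698, -0.0065, 0.0471], [0.6696, -0.005, 0.0471], [0.6664, -0.0019, 0.053], [0.6636, 0.0121, 0.0543], [0.6664, 0.0162, 0.0467]]
252 [[0.6703, -0.0065, 0.0474], [0.6703, -0.0049, 0.0468], [0.6657, -0.0019, 0.0556], [0.6638, 0.0121, 0.055], [0.6672, 0.0164, 0.0462]]
253 [[0.6712, -0.0064, 0.0466], [0.6713, -0.0048, 0.0458], [0.6663, -0.0018, 0.0555], [0.6641, 0.0121, 0.0556], [0.6678, 0.0165, 0.0461]]
254 [[0.6717, -0.0063, 0.0468], [0.6715, -0.0047, 0.0467], [0.666, -0.0018, 0.0574], [0.6638, 0.012, 0.0574], [0.6678, 0.0164, 0.0474]]
255 [[0.672, -0.0062, 0.0474], [0.672, -0.0046, 0.0468], [0.6658, -0.0017, 0.0589], [0.6637, 0.0119, 0.0588], [0.6689, 0.0167, 0.0462]]
[0.04974414 0.05019182 0.05021462 0.05042938 0.05042965 0.05045996
 0.05049351 0.05053777 0.05057945 0.05060607] 423
```

The fingers shut above the tin without touching it. In both cameras the real tips sit about 43 mm higher than the reported TCP z, while x and y agree, and the start and w1 frames show the same offset. I'll use true tip z = reported + 0.043, open again and go down in stages.

>>> {"name": "play_rows", "arguments": {"motion": [[0, [0.0, 0.0, 0.02], 0.0], [-1, [0.0, 0.0, 0.04], 0.0], [-1, [0.0, 0.0, 0.04], 0.0], [-1, [0.0, 0.0, 0.04], 0.0], [-1, [0.0, 0.0, 0.04], 0.0]]}}

```text
time: 4.45
tool_pos: [0.675, 0.0071, 0.0449]
tool_rot: [0.458, -0.538, 0.459, 0.539]
contact_force: [-0.3, -0.6, 0.9]
gripper_width: 0.848
```

>>> {"name": "play_rows", "arguments": {"motion": [[-1, [0.0, 0.0, 0.0], 0.0], [-1, [0.0, 0.0, -0.02], 0.0], [-1, [0.0, 0.0, -0.04], 0.0], [-1, [0.0, 0.0, -0.055], 0.0], [-1, [0.0, 0.0, -0.06], 0.0]]}}

```text
time: 4.95
tool_pos: [0.6737, 0.0072, -0.0169]
tool_rot: [0.458, -0.537, 0.46, 0.54]
contact_force: [-0.2, -0.5, 0.4]
gripper_width: 0.995
```

```bash
python3 - <<'E'
from st import *
pose(); grab('side','s3');grab('wrist','w3')
a=cv2.imread('pics/s3.png')
b=cv2.resize(a[180:300,240:360],(420,420),interpolation=2)
cv2.imwrite('pics/c3.png',np.hstack([b,cv2.imread('pics/w3.png')[:,100:480]]))
pose()
E
```

```text
t 4.95 tcp [ 0.6737  0.0072 -0.0169] jaw 99.12 tilt [-0.005  0.    -1.   ] F [-0.2 -0.5  0.4] w 0.995 q [-0.1   0.36  1.62 -0.    1.16 -1.83]
t 5.05 tcp [ 0.6749  0.007  -0.0152] jaw 99.12 tilt [-0.003  0.    -1.   ] F [0.2 0.6 0.4] w 1.001 q [-0.1   0.36  1.62  0.    1.16 -1.83]
```

View pics/c3.png

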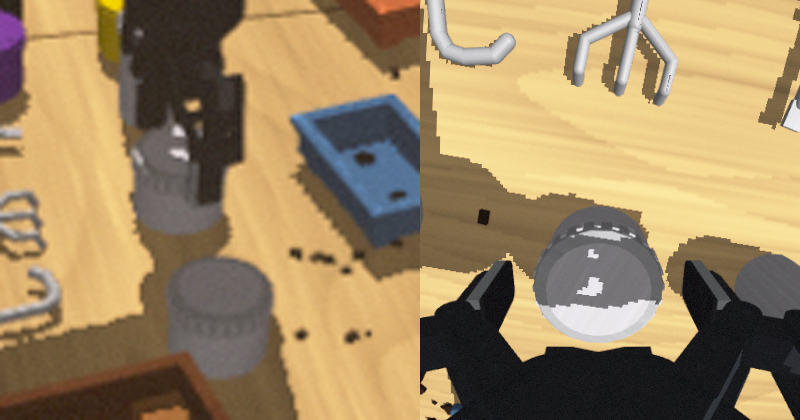

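>>> {"name": "play_rows", "arguments": {"motion": [[-1, [0.001, 0.0, -0.012], 0.0], [-1, [0.001, 0.0, -0.022], 0.0], [-1, [0.001, 0.0, -0.022], 0.0], [0.2, [0.001, 0.0, -0.022], 0.0], [1, [0.001, 0.0, -0.022], 0.0]]}}

```text
time: 5.55
tool_pos: [0.6777, 0.0069, -0.0347]
tool_rot: [-0.459, 0.539, -0.458, -0.538]
contact_force: [4.1, -0.9, 1.1]
gripper_width: 0.71
```

>>> {"name": "play_rows", "arguments": {"motion": [[1, [0.0, 0.0, 0.0], 0.0], [1, [0.0, 0.0, 0.0], 0.0], [1, [0.0, 0.0, 0.0], 0.0], [1, [0.0, 0.0, 0.02], 0.0], [1, [0.0, 0.0, 0.05], 0.0]]}}

```text
time: 6.05
tool_pos: [0.6738, 0.0072, 0.0113]
tool_rot: [0.457, -0.536, 0.46, 0.54]
contact_force: [0.3, 0.4, -1.6]
gripper_width: 0.706
```

```bash
python3 - <<'E'
from st import *
pose(); grab('side','s4')
a=cv2.imread('pics/s4.png')
b=cv2.resize(a[160:300,220:360],(480,480),interpolation=2)
cv2.imwrite('pics/c4.png',b)
E
```

```text
t 6.05 tcp [0.6738 0.0072 0.0113] jaw 99.12 tilt [-0.007  0.001 -1.   ] F [ 0.3  0.4 -1.6] w 0.706 q [-0.1   0.33  1.61 -0.    1.21 -1.83]
```

View pics/c4.png

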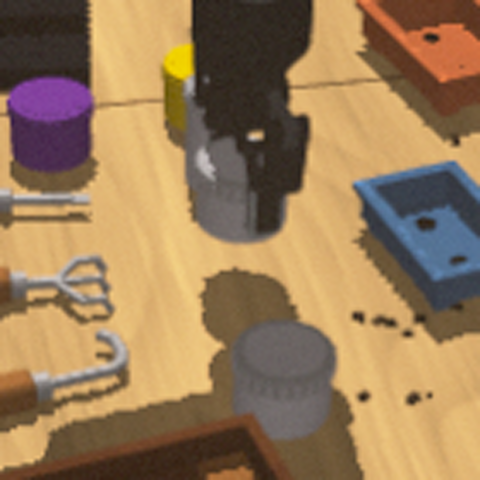

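>>> {"name": "play_rows", "arguments": {"motion": [[1, [0.0, 0.0, 0.045], 0.0], [1, [-0.006, -0.02, 0.08], 0.0], [1, [-0.107, -0.347, 0.08], 0.0], [1, [-0.107, -0.347, 0.08], 0.0], [1, [-0.107, -0.347, 0.08], 0.0]]}}

```text
time: 6.6
tool_pos: [0.626, -0.1576, 0.0941]
tool_rot: [-0.458, 0.539, -0.458, -0.538]
contact_force: [0.1, -1.0, -1.3]
gripper_width: 0.711
```

```bash
python3 -c "
from st import *
pose()"
```

```text
t 6.6 tcp [ 0.626  -0.1576  0.0941] jaw 99.18 tilt [ 0. -0. -1.] F [ 0.1 -1.  -1.3] w 0.711 q [-0.36  0.17  1.65 -0.    1.32 -2.09]
```

>>> {"name": "play_rows", "arguments": {"motion": [[1, [-0.056, -0.182, 0.0], 0.0], [1, [-0.056, -0.182, 0.0], 0.0], [1, [-0.056, -0.182, 0.0], 0.0], [1, [-0.056, -0.182, 0.0], 0.0], [1, [-0.056, -0.182, 0.0], 0.0]]}}

```text
time: 7.1
tool_pos: [0.5686, -0.3431, 0.0936]
tool_rot: [-0.46, 0.537, -0.461, -0.537]
contact_force: [0.8, 1.3, -1.6]
gripper_width: 0.707
```

```bash
python3 - <<'E'
from st import *
pose(); grab('wrist','w5'); pose()
E
```

```text
t 7.1 tcp [ 0.5686 -0.3431  0.0936] jaw 98.79 tilt [-0.001 -0.001 -1.   ] F [ 0.8  1.3 -1.6] w 0.707 q [-0.65  0.22  1.6  -0.    1.32 -2.38]
t 7.15 tcp [ 0.5694 -0.3405  0.0935] jaw 98.89 tilt [-0.001  0.001 -1.   ] F [-0.5 -0.1 -2. ] w 0.707 q [-0.65  0.22  1.6   0.    1.33 -2.38]
```

View pics/w5.png

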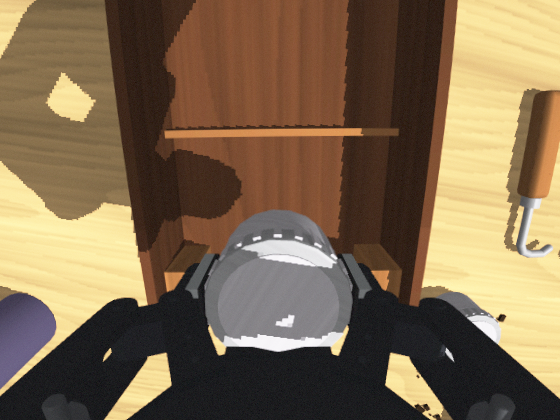

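>>> {"name": "play_rows", "arguments": {"motion": [[1, [0.0, 0.0, -0.05], 0.0], [1, [0.0, 0.0, -0.085], 0.0], [1, [0.0, 0.0, -0.105], 0.0], [1, [0.0, 0.0, -0.115], 0.0], [1, [0.0, 0.0, -0.118], 0.0]]}}

```text
time: 7.65
tool_pos: [0.5703, -0.3367, -0.0253]
tool_rot: [0.458, -0.537, 0.458, 0.539]
contact_force: [0.1, 0.4, -1.2]
gripper_width: 0.71
```

>>> {"name": "play_rows", "arguments": {"motion": [[1, [0.0, 0.0, 0.0], 0.0], [1, [0.0, 0.0, -0.001], 0.0], [1, [0.0, 0.0, -0.002], 0.0], [1, [0.0, 0.0, -0.002], 0.0]]}}

```text
time: 8.05
tool_pos: [0.5713, -0.3388, -0.0245]
tool_rot: [-0.459, 0.539, -0.459, -0.538]
contact_force: [-0.3, 0.2, -1.0]
gripper_width: 0.71
```

>>> {"name": "play_rows", "arguments": {"motion": [[1, [0.0, 0.0, -0.001], 0.0], [1, [0.0, 0.0, -0.002], 0.0], [1, [0.0, 0.0, -0.002], 0.0], [1, [0.0, 0.0, -0.002], 0.0]]}}

```text
time: 8.45
tool_pos: [0.571, -0.3387, -0.0268]
tool_rot: [-0.459, 0.538, -0.459, -0.538]
contact_force: [-1.8, 1.8, 3.6]
gripper_width: 0.714
```

```bash
python3 - <<'E'
from st import *
pose(); grab('side','s6'); pose()
a=cv2.imread('pics/s6.png');cv2.imwrite('pics/c6.png',cv2.resize(a[230:420,130:350],None,fx=2.7,fy=2.7,interpolation=2))
W=cloud(load('s6'))
E
```

```text
t 8.45 tcp [ 0.571  -0.3387 -0.0268] jaw 99.12 tilt [ 0. -0. -1.] F [-1.8  1.8  3.6] w 0.714 q [-0.65  0.35  1.65 -0.    1.13 -2.38]
t 8.5 tcp [ 0.571  -0.3386 -0.0268] jaw 99.12 tilt [ 0. -0. -1.] F [-1.7  2.   4.9] w 0.712 q [-0.65  0.35  1.65 -0.    1.13 -2.38]
```

View pics/c6.png

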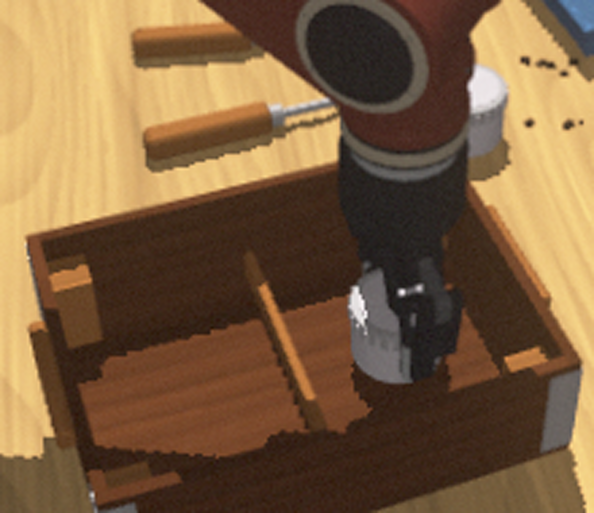

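>>> {"name": "play_rows", "arguments": {"motion": [[-1, [0.0, 0.0, 0.0], 0.0], [-1, [0.0, 0.0, 0.0], 0.0], [-1, [0.0, 0.0, 0.0], 0.0], [-1, [0.0, 0.0, 0.03], 0.0], [-1, [0.0, 0.0, 0.07], 0.0]]}}

```text
time: 9.0
tool_pos: [0.5684, -0.3366, 0.0394]
tool_rot: [0.459, -0.536, 0.459, 0.541]
contact_force: [-0.3, -0.4, -0.3]
gripper_width: 0.997
```

>>> {"name": "play_rows", "arguments": {"motion": [[-1, [0.0, 0.0, 0.045], 0.0], [-1, [0.097, 0.207, 0.05], 0.0], [-1, [0.097, 0.207, 0.05], 0.0], [-1, [0.097, 0.207, 0.05], 0.0], [-1, [0.097, 0.207, 0.05], 0.0]]}}

```text
time: 9.5
tool_pos: [0.6561, -0.1557, 0.0918]
tool_rot: [-0.459, 0.538, -0.459, -0.538]
contact_force: [0.4, -0.7, -0.2]
gripper_width: 0.999
```

```bash
python3 - <<'E'
from st import *
grab('top','t7');pose()
W=cloud(load('t7'))
m=(abs(W[...,0]-.57)<.05)&(abs(W[...,1]+.34)<.045)&(W[...,2]>.045)&(W[...,2]<.062);c,r=cv2.minEnclosingCircle((W[m][:,:2]*1000).astype(np.float32));print(c,r,np.median(W[m],0),m.sum())
E
```

```text
t 9.55 tcp [ 0.6589 -0.1481  0.092 ] jaw 99.43 tilt [ 0.003  0.005 -1.   ] F [ 0.3  4.2 -0.1] w 1.003 q [-0.33  0.24  1.57  0.01  1.33 -2.07]
(569.810791015625, -338.4105224609375) 31.985469818115234 [ 0.56997297 -0.33857157  0.05364973] 391
```

>>> {"name": "play_rows", "arguments": {"motion": [[-1, [0.011, 0.023, -0.03], 0.0], [-1, [0.011, 0.023, -0.06], 0.0], [-1, [0.011, 0.023, -0.06], 0.0], [-1, [0.011, 0.023, -0.06], 0.0]]}}

```text
time: 9.95
tool_pos: [0.6658, -0.1344, 0.0311]
tool_rot: [0.458, -0.538, 0.459, 0.539]
contact_force: [0.2, -0.1, 0.4]
gripper_width: 1.002
```

```bash
python3 - <<'E'
from st import *
pose()
grab('wrist','w8');pose()
W=cloud(load('w8'))
m=(abs(W[...,0]-.668)<.045)&(abs(W[...,1]+.132)<.037)&(W[...,2]>.04)&(W[...,2]<.052);c,r=cv2.minEnclosingCircle((W[m][:,:2]*1000).astype(np.float32));print(c,r,np.median(W[m],0))
E
```

```text
t 9.95 tcp [ 0.6658 -0.1344  0.0311] jaw 99.11 tilt [-0.002  0.    -1.   ] F [ 0.2 -0.1  0.4] w 1.002 q [-0.31  0.32  1.59 -0.    1.23 -2.04]
t 10.0 tcp [ 0.6671 -0.135   0.0328] jaw 99.09 tilt [ 0.001 -0.    -1.   ] F [ 0.3 -0.6 -0.1] w 1.003 q [-0.31  0.31  1.59 -0.    1.23 -2.04]
(667.472412109375, -131.10513305664062) 32.4991340637207 [ 0.66444313 -0.13191136  0.04647717]
```

View pics/w8.png

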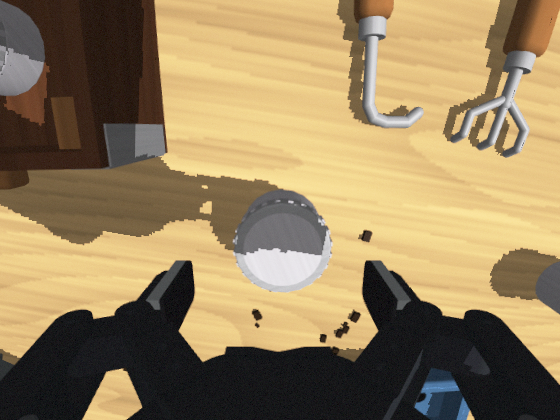

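>>> {"name": "play_rows", "arguments": {"motion": [[-1, [0.001, 0.003, -0.03], 0.0], [-1, [0.001, 0.003, -0.055], 0.0], [-1, [0.001, 0.003, -0.068], 0.0], [-1, [0.001, 0.003, -0.068], 0.0], [1, [0.001, 0.003, -0.068], 0.0]]}}

```text
time: 10.5
tool_pos: [0.6687, -0.1321, -0.0345]
tool_rot: [-0.459, 0.539, -0.458, -0.537]
contact_force: [-0.0, -0.3, 1.0]
gripper_width: 0.861
```

>>> {"name": "play_rows", "arguments": {"motion": [[1, [0.0, 0.0, 0.0], 0.0], [1, [0.0, 0.0, 0.0], 0.0], [1, [0.0, 0.0, 0.0], 0.0], [1, [0.0, 0.0, 0.0], 0.0]]}}

```text
time: 10.9
tool_pos: [0.6698, -0.1321, -0.0333]
tool_rot: [-0.459, 0.54, -0.458, -0.537]
contact_force: [0.3, -0.5, 4.9]
gripper_width: 0.712
```

```bash
python3 - <<'E'
from st import *
pose()
E
```

```text
t 10.9 tcp [ 0.6698 -0.1321 -0.0333] jaw 99.12 tilt [ 0.004 -0.002 -1.   ] F [ 0.3 -0.5  4.9] w 0.712 q [-0.3   0.4   1.61 -0.    1.13 -2.03]
```

>>> {"name": "play_rows", "arguments": {"motion": [[1, [0.0, 0.0, 0.04], 0.0], [1, [0.0, 0.0, 0.085], 0.0], [1, [-0.02, -0.02, 0.125], 0.0], [1, [-0.235, -0.23, 0.125], 0.0], [1, [-0.235, -0.23, 0.125], 0.0]]}}

```text
time: 11.4
tool_pos: [0.5765, -0.2222, 0.0915]
tool_rot: [-0.458, 0.54, -0.458, -0.537]
contact_force: [0.4, -1.1, -1.2]
gripper_width: 0.709
```

```bash
python3 - <<'E'
from st import *
pose()
E
```

```text
t 11.4 tcp [ 0.5765 -0.2222  0.0915] jaw 99.24 tilt [ 0.004 -0.002 -1.   ] F [ 0.4 -1.1 -1.2] w 0.709 q [-0.49  0.11  1.72 -0.    1.3  -2.22]
```

>>> {"name": "play_rows", "arguments": {"motion": [[1, [-0.142, -0.139, 0.0], 0.0], [1, [-0.142, -0.139, 0.0], 0.0], [1, [-0.142, -0.139, 0.0], 0.0], [1, [-0.142, -0.139, 0.0], 0.0], [1, [-0.142, -0.139, 0.0], 0.0]]}}

```text
time: 11.9
tool_pos: [0.4301, -0.3635, 0.0887]
tool_rot: [0.46, -0.537, 0.461, 0.537]
contact_force: [-0.3, 0.5, -2.6]
gripper_width: 0.709
```

>>> {"name": "play_rows", "arguments": {"motion": [[1, [0.0, 0.0, 0.0], 0.0], [1, [0.0, 0.0, 0.0], 0.0]]}}

```text
time: 12.1
tool_pos: [0.4345, -0.3593, 0.0886]
tool_rot: [0.459, -0.538, 0.458, 0.538]
contact_force: [-0.2, -0.2, -1.4]
gripper_width: 0.712
```

```bash
python3 - <<'E'
from st import *
pose();grab('wrist','w9');pose()
E
```

```text
t 12.1 tcp [ 0.4345 -0.3593  0.0886] jaw 99.16 tilt [ 0.     0.001 -1.   ] F [-0.2 -0.2 -1.4] w 0.712 q [-0.82 -0.01  1.85  0.    1.3  -2.55]
t 12.15 tcp [ 0.4349 -0.3591  0.0886] jaw 99.22 tilt [ 0.  0. -1.] F [ 0.4 -0.9 -1.7] w 0.708 q [-0.82 -0.01  1.85  0.    1.3  -2.55]
```

View pics/w9.png

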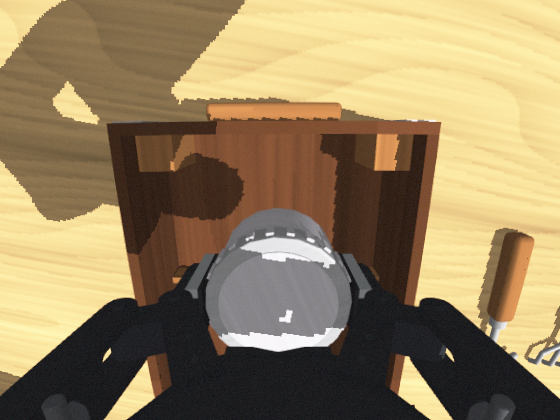

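>>> {"name": "play_rows", "arguments": {"motion": [[1, [-0.001, -0.003, -0.045], 0.0], [1, [-0.001, -0.003, -0.08], 0.0], [1, [-0.001, -0.003, -0.1], 0.0], [1, [-0.001, -0.003, -0.109], 0.0], [1, [-0.001, -0.003, -0.111], 0.0]]}}

```text
time: 12.65
tool_pos: [0.4333, -0.3617, -0.0233]
tool_rot: [0.458, -0.538, 0.458, 0.539]
contact_force: [0.8, -0.4, -1.7]
gripper_width: 0.715
```

>>> {"name": "play_rows", "arguments": {"motion": [[1, [0.0, 0.0, 0.0], 0.0], [1, [0.0, 0.0, -0.001], 0.0], [1, [0.0, 0.0, -0.002], 0.0], [1, [0.0, 0.0, -0.002], 0.0]]}}

```text
time: 13.05
tool_pos: [0.4335, -0.3637, -0.0234]
tool_rot: [-0.459, 0.539, -0.459, -0.538]
contact_force: [0.1, 0.0, -2.3]
gripper_width: 0.711
```

>>> {"name": "play_rows", "arguments": {"motion": [[1, [0.0, 0.0, -0.001], 0.0], [1, [0.0, 0.0, -0.002], 0.0], [1, [0.0, 0.0, -0.002], 0.0], [1, [0.0, 0.0, -0.002], 0.0]]}}

```text
time: 13.45
tool_pos: [0.4332, -0.3635, -0.0253]
tool_rot: [-0.459, 0.538, -0.459, -0.538]
contact_force: [-3.3, 2.7, 6.0]
gripper_width: 0.71
```

>>> {"name": "play_rows", "arguments": {"motion": [[-1, [0.0, 0.0, 0.0], 0.0], [-1, [0.0, 0.0, 0.0], 0.0], [-1, [0.0, 0.0, 0.0], 0.0], [-1, [0.0, 0.0, 0.03], 0.0], [-1, [0.0, 0.0, 0.07], 0.0]]}}

```text
time: 13.95
tool_pos: [0.4312, -0.3612, 0.0415]
tool_rot: [0.459, -0.536, 0.458, 0.54]
contact_force: [1.0, -0.6, 0.1]
gripper_width: 0.997
```

>>> {"name": "play_rows", "arguments": {"motion": [[-1, [0.0, 0.0, 0.045], 0.0], [-1, [0.068, 0.73, 0.06], -0.281], [-1, [0.068, 0.73, 0.06], -0.281], [-1, [0.068, 0.73, 0.06], -0.281], [-1, [0.068, 0.73, 0.06], -0.281]]}}

```text
time: 14.45
tool_pos: [0.4515, -0.1624, 0.093]
tool_rot: [0.53, -0.469, 0.53, 0.468]
contact_force: [0.5, 0.6, 0.3]
gripper_width: 0.997
```

```bash
python3 - <<'E'
from st import *
pose()
grab('top','t10');s,_=pose()
W=cloud(load('t10'))
for x,y in((.57,-.338),(.433,-.363)):
    m=(abs(W[...,0]-x)<.05)&(abs(W[...,1]-y)<.045)&(W[...,2]>.045)&(W[...,2]<.062);c,r=cv2.minEnclosingCircle((W[m][:,:2]*1000).astype(np.float32));print(c,r,np.median(W[m],0),m.sum())
E
```

```text
t 14.45 tcp [ 0.4515 -0.1624  0.093 ] jaw 82.96 tilt [ 0.001 -0.    -1.   ] F [0.5 0.6 0.3] w 0.997 q [-0.5  -0.22  2.04  0.    1.32 -1.95]
t 14.5 tcp [ 0.4516 -0.1557  0.0924] jaw 83.27 tilt [ 0.     0.006 -1.   ] F [ 2.4  4.1 -1.2] w 0.997 q [-0.49 -0.23  2.04  0.01  1.33 -1.95]
(569.84033203125, -339.216064453125) 32.39400100708008 [ 0.57002234 -0.33799807  0.05368809] 390
(432.4704284667969, -364.4185485839844) 33.224300384521484 [ 0.43312289 -0.36259789  0.05378711] 428
```

View pics/t10.png

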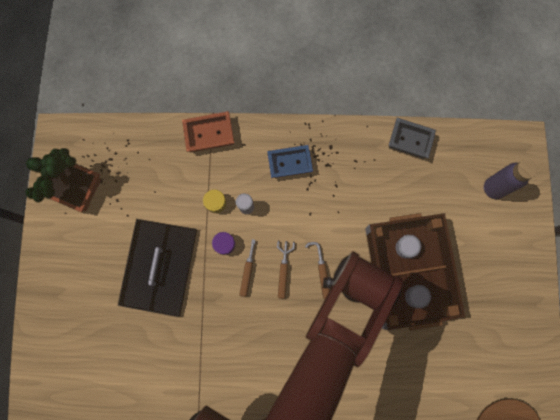

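Both tins stand level in the box at px (409,246) and (418,297), one in each bay, with their tops at z ≈ 0.054. On to the tray.

>>> {"name": "play_rows", "arguments": {"motion": [[-1, [0.05, 0.526, 0.0], 0.0], [-1, [0.05, 0.526, 0.0], 0.0], [-1, [0.05, 0.526, 0.0], 0.0], [-1, [0.05, 0.526, 0.0], 0.0], [-1, [0.05, 0.526, 0.0], 0.0]]}}

```text
time: 15.0
tool_pos: [0.4753, 0.0868, 0.093]
tool_rot: [0.53, -0.469, 0.529, 0.468]
contact_force: [1.6, -0.8, 1.0]
gripper_width: 1.001
```

>>> {"name": "play_rows", "arguments": {"motion": [[-1, [0.026, 0.277, 0.0], 0.0], [-1, [0.026, 0.277, 0.0], 0.0], [-1, [0.026, 0.277, 0.0], 0.0], [-1, [0.026, 0.277, 0.0], 0.0], [-1, [0.026, 0.277, 0.0], 0.0]]}}

```text
time: 15.5
tool_pos: [0.4985, 0.3359, 0.0927]
tool_rot: [0.529, -0.469, 0.529, 0.469]
contact_force: [-0.0, 0.2, 0.1]
gripper_width: 1.002
```

>>> {"name": "play_rows", "arguments": {"motion": [[-1, [0.003, 0.028, 0.0], 0.0], [-1, [0.003, 0.028, 0.0], 0.0], [-1, [0.003, 0.028, 0.0], 0.0]]}}

```text
time: 15.8
tool_pos: [0.5013, 0.3617, 0.0923]
tool_rot: [0.529, -0.469, 0.53, 0.469]
contact_force: [-0.1, -0.8, -0.4]
gripper_width: 1.003
```

```bash
python3 - <<'E'
from st import *
pose()
grab('wrist','w11');s,_=pose()
W=cloud(load('w11'))
m=(abs(W[...,0]-.5)<.07)&(abs(W[...,1]-.367)<.03)&(W[...,2]>.04)&(W[...,2]<.056);r=cv2.minAreaRect((W[m][:,:2]*1000).astype(np.float32));print(r,m.sum(),np.median(W[m],0))
E
```

```text
t 15.8 tcp [0.5013 0.3617 0.0923] jaw 83.09 tilt [-0.001 -0.001 -1.   ] F [-0.1 -0.8 -0.4] w 1.003 q [ 0.5   0.12  1.72 -0.    1.31 -0.95]
t 15.85 tcp [0.5014 0.361  0.0924] jaw 83.02 tilt [-0.001 -0.001 -1.   ] F [-0.7 -0.3 -0. ] w 0.996 q [ 0.5   0.12  1.72 -0.    1.31 -0.95]
((499.929931640625, 368.66375732421875), (12.040199279785156, 105.2530517578125), 81.44015502929688) 1744 [0.49519821 0.36909781 0.04910357]
```

View pics/w11.png

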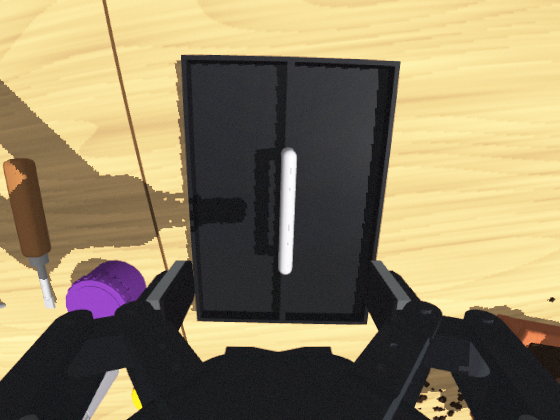

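>>> {"name": "play_rows", "arguments": {"motion": [[-1, [-0.001, 0.007, -0.045], -0.024], [-1, [-0.001, 0.007, -0.08], -0.024], [-1, [-0.001, 0.007, -0.1], -0.024], [-1, [-0.001, 0.007, -0.108], -0.024], [-1, [-0.001, 0.007, -0.108], -0.024]]}}

```text
time: 16.35
tool_pos: [0.5, 0.367, -0.0163]
tool_rot: [0.535, -0.462, 0.536, 0.462]
contact_force: [0.3, -0.2, 0.2]
gripper_width: 1.002
```

```bash
python3 - <<'E'
from st import *
pose()
grab('wrist','w12');s,_=pose()
E
```

```text
t 16.35 tcp [ 0.5     0.367  -0.0163] jaw 81.56 tilt [-0.002 -0.001 -1.   ] F [ 0.3 -0.2  0.2] w 1.002 q [ 0.51  0.25  1.76 -0.    1.13 -0.91]
t 16.4 tcp [ 0.5011  0.3679 -0.0146] jaw 81.58 tilt [ 0.  0. -1.] F [-0.5 -0.4  0.1] w 1.002 q [ 0.51  0.25  1.76 -0.    1.13 -0.91]
```

View pics/w12.png

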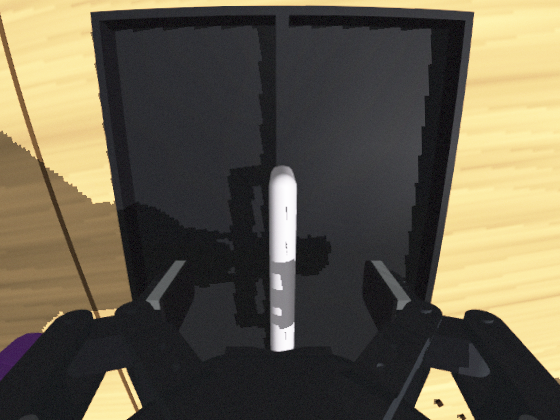

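>>> {"name": "play_rows", "arguments": {"motion": [[1, [0.0, 0.0, 0.0], 0.0], [1, [0.0, 0.0, 0.0], 0.0], [1, [0.0, 0.0, 0.0], 0.0], [1, [0.0, 0.0, 0.0], 0.0], [1, [0.0, 0.0, 0.0], 0.0]]}}

```text
time: 16.9
tool_pos: [0.5008, 0.3689, -0.0148]
tool_rot: [0.535, -0.462, 0.535, 0.462]
contact_force: [-0.1, 0.0, -1.2]
gripper_width: 0.143
```

>>> {"name": "play_rows", "arguments": {"motion": [[1, [0.0, 0.0, 0.0], 0.0], [1, [0.0, 0.0, 0.0], 0.0], [1, [0.0, 0.0, 0.005], 0.0], [1, [0.0, 0.0, 0.02], 0.0], [1, [0.0, 0.0, 0.04], 0.0]]}}

```text
time: 17.4
tool_pos: [0.4987, 0.3675, 0.0234]
tool_rot: [0.533, -0.462, 0.537, 0.463]
contact_force: [0.3, 0.3, -4.6]
gripper_width: 0.116
```

```bash
python3 - <<'E'
from st import *
pose()
grab('side','s13');s,_=pose()
E
```

```text
t 17.4 tcp [0.4987 0.3675 0.0234] jaw 81.64 tilt [-0.004 -0.003 -1.   ] F [ 0.3  0.3 -4.6] w 0.116 q [ 0.52  0.2   1.75 -0.    1.2  -0.91]
t 17.45 tcp [0.5018 0.3695 0.0287] jaw 81.65 tilt [ 0.003  0.002 -1.   ] F [ 2.3  1.8 -1. ] w 0.118 q [ 0.52  0.2   1.74 -0.    1.2  -0.91]
```

View pics/s13.png

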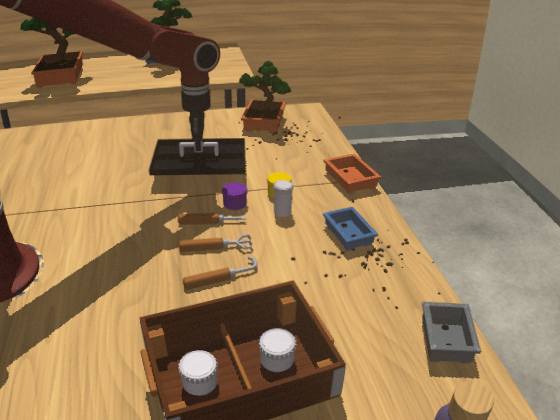

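>>> {"name": "play_rows", "arguments": {"motion": [[1, [0.0, 0.0, 0.04], 0.0], [1, [0.0, 0.0, 0.08], 0.0], [1, [0.0, -0.02, 0.1], 0.08], [1, [0.0, -0.05, 0.1], 0.16], [1, [0.0, -0.09, 0.1], 0.24]]}}

```text
time: 17.95
tool_pos: [0.501, 0.2789, 0.1264]
tool_rot: [-0.475, 0.525, -0.474, -0.524]
contact_force: [-0.4, -1.2, -5.9]
gripper_width: 0.114
```

>>> {"name": "play_rows", "arguments": {"motion": [[1, [0.0, -0.04, 0.0], 0.064], [1, [0.0, -0.08, 0.0], 0.064], [1, [0.0, -0.12, 0.0], 0.064], [1, [0.0, -0.16, 0.0], 0.064], [1, [0.0, -0.2, 0.0], 0.064]]}}

```text
time: 18.45
tool_pos: [0.5, 0.0771, 0.1248]
tool_rot: [-0.459, 0.538, -0.459, -0.538]
contact_force: [0.6, -0.1, -4.5]
gripper_width: 0.121
```

>>> {"name": "play_rows", "arguments": {"motion": [[1, [0.0, -0.04, 0.0], 0.0], [1, [0.0, -0.08, 0.0], 0.0], [1, [0.0, -0.12, 0.0], 0.0], [1, [0.0, -0.16, 0.0], 0.0], [1, [0.0, -0.2, 0.0], 0.0]]}}

```text
time: 18.95
tool_pos: [0.5, -0.1228, 0.1248]
tool_rot: [-0.459, 0.538, -0.459, -0.538]
contact_force: [0.6, 1.5, -4.6]
gripper_width: 0.117
```

>>> {"name": "play_rows", "arguments": {"motion": [[1, [0.0, -0.04, 0.0], 0.0], [1, [0.0, -0.08, 0.0], 0.0], [1, [0.0, -0.12, 0.0], 0.0], [1, [0.0, -0.16, 0.0], 0.0], [1, [0.0, -0.19, 0.0], 0.0]]}}

```text
time: 19.45
tool_pos: [0.4999, -0.3136, 0.1247]
tool_rot: [-0.459, 0.538, -0.459, -0.538]
contact_force: [0.4, 1.0, -4.8]
gripper_width: 0.118
```

```bash
python3 - <<'E'
from st import *
pose()
E
```

```text
t 19.45 tcp [ 0.4999 -0.3136  0.1247] jaw 98.99 tilt [-0. -0. -1.] F [ 0.4  1.  -4.8] w 0.118 q [-0.69  0.02  1.76 -0.    1.36 -2.41]
```

>>> {"name": "play_rows", "arguments": {"motion": [[1, [0.001, -0.02, 0.0], 0.0], [1, [0.001, -0.037, 0.0], 0.0], [1, [0.001, -0.037, 0.0], 0.0], [1, [0.001, -0.037, 0.0], 0.0]]}}

```text
time: 19.85
tool_pos: [0.5016, -0.3476, 0.1246]
tool_rot: [0.459, -0.538, 0.459, 0.538]
contact_force: [0.5, 0.4, -5.0]
gripper_width: 0.115
```

```bash
python3 - <<'E'
from st import *
pose();grab('wrist','w14');grab('side','s14');grab('top','t14');pose()
E
```

```text
t 19.85 tcp [ 0.5016 -0.3476  0.1246] jaw 99.08 tilt [-0.     0.001 -1.   ] F [ 0.5  0.4 -5. ] w 0.115 q [-0.73  0.07  1.71  0.    1.36 -2.46]
t 20.0 tcp [ 0.5018 -0.3471  0.1247] jaw 99.14 tilt [-0.     0.001 -1.   ] F [-0.1  1.1 -5.2] w 0.118 q [-0.73  0.07  1.71  0.    1.36 -2.46]
```

View pics/w14.png

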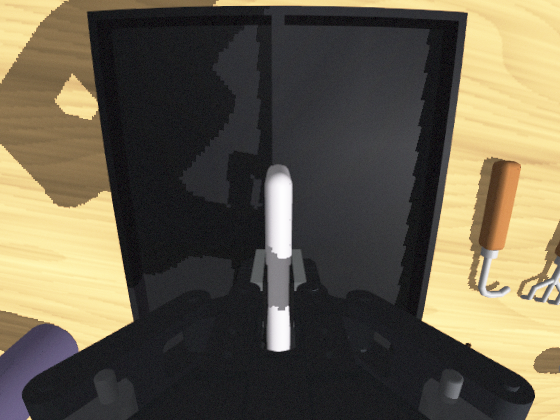

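View pics/s14.png

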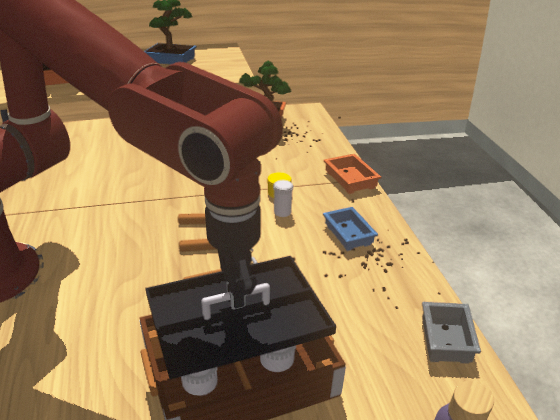

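View pics/t14.png

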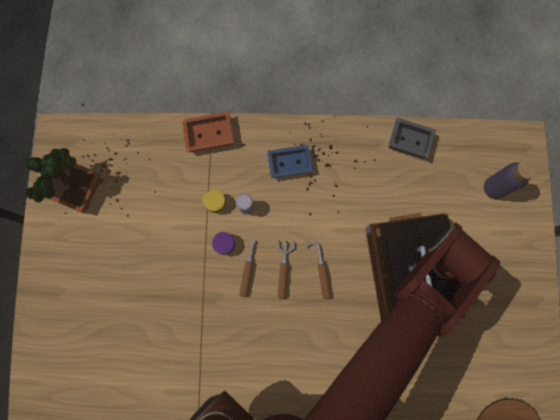

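```bash
python3 - <<'E'
from st import *
t=np.radians(9.1);M=np.array([[np.cos(t),-np.sin(t)],[np.sin(t),np.cos(t)]]);c=np.array([.5015,-.3515])
for n in('s14','w14'):
    f=load(n);W=cloud(f);im=f['im'].astype(int).sum(2)
    m=(im<210)&(W[...,2]>.125)&(W[...,2]<.17)
    d=(W[...,:2]-c)@M
    m&=(abs(d[...,0])<.15)&(abs(d[...,1])<.12)
    p=np.column_stack([d[m],W[m][:,2]])
    # floor plane fit (lower)
    z=p[:,2];print(n,len(p),np.percentile(z,[2,20,50,80,98]).round(4))
    print('x',np.percentile(p[:,0],[.5,2,98,99.5]).round(4),'y',np.percentile(p[:,1],[.5,2,98,99.5]).round(4))
    q=p[abs(z-np.median(z))<.006];A=np.c_[q[:,:2],np.ones(len(q))];k=np.linalg.lstsq(A,q[:,2],rcond=None)[0];print('tilt deg',np.degrees(k[:2]).round(2))
    r=cv2.minAreaRect((p[:,:2]*1000).astype(np.float32));print(r)
E
```

```text
s14 13120 [0.1421 0.1438 0.1451 0.1519 0.1596]
x [-0.1255 -0.1226  0.124   0.1255] y [-0.0877 -0.0871  0.0903  0.0917]
tilt deg [ 0.02 -0.22]
((1.00225830078125, 2.485504150390625), (255.5204620361328, 183.71722412109375), 0.0743284523487091)
w14 92579 [0.142  0.1429 0.1436 0.1454 0.158 ]
x [-0.1253 -0.1237  0.032   0.0638] y [-0.0853 -0.083   0.0902  0.0923]
tilt deg [-0.12 -0.27]
((-22.77873992919922, 3.6106796264648438), (181.1995391845703, 207.21536254882812), 89.91373443603516)
```

>>> {"name": "play_rows", "arguments": {"motion": [[1, [0.0, -0.003, -0.02], 0.0], [1, [0.0, -0.003, -0.04], 0.0], [1, [0.0, -0.003, -0.058], 0.0], [1, [0.0, -0.003, -0.068], 0.0], [1, [0.0, -0.003, -0.071], 0.0]]}}

```text
time: 20.5
tool_pos: [0.501, -0.3499, 0.0523]
tool_rot: [0.459, -0.537, 0.459, 0.539]
contact_force: [-0.9, 0.2, -4.4]
gripper_width: 0.115
```

>>> {"name": "play_rows", "arguments": {"motion": [[1, [0.0, 0.0, 0.0], 0.0], [1, [0.0, 0.0, -0.001], 0.0], [1, [0.0, 0.0, -0.002], 0.0], [1, [0.0, 0.0, -0.002], 0.0]]}}

```text
time: 20.9
tool_pos: [0.502, -0.3516, 0.0526]
tool_rot: [-0.459, 0.538, -0.459, -0.538]
contact_force: [-0.3, 0.1, -5.2]
gripper_width: 0.118
```

```bash
python3 - <<'E'
from st import *
pose();grab('side','s15');pose()
a=cv2.imread('pics/s15.png');cv2.imwrite('pics/c15.png',cv2.resize(a[230:420,130:350],None,fx=2.7,fy=2.7,interpolation=2))
E
```

```text
t 20.9 tcp [ 0.502  -0.3516  0.0526] jaw 99.06 tilt [ 0.001 -0.001 -1.   ] F [-0.3  0.1 -5.2] w 0.118 q [-0.73  0.15  1.75 -0.    1.24 -2.46]
t 20.95 tcp [ 0.5019 -0.3516  0.0525] jaw 99.06 tilt [ 0.001 -0.001 -1.   ] F [-0.2  0.5 -4.5] w 0.118 q [-0.73  0.15  1.75 -0.    1.24 -2.46]
```

View pics/c15.png

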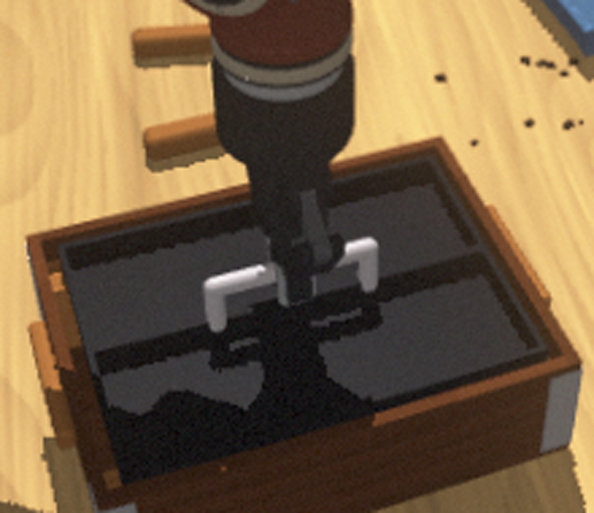

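>>> {"name": "play_rows", "arguments": {"motion": [[1, [-0.001, 0.0, -0.001], 0.0], [1, [-0.001, 0.0, -0.002], 0.0], [1, [-0.001, 0.0, -0.003], 0.0], [1, [-0.001, 0.0, -0.003], 0.0]]}}

```text
time: 21.35
tool_pos: [0.5006, -0.3514, 0.0494]
tool_rot: [0.459, -0.538, 0.459, 0.538]
contact_force: [-1.6, 1.4, -0.2]
gripper_width: 0.115
```

>>> {"name": "play_rows", "arguments": {"motion": [[1, [0.0, 0.0, -0.0005], 0.0], [1, [0.0, 0.0, -0.001], 0.0], [1, [0.0, 0.0, -0.001], 0.0]]}}

```text
time: 21.65
tool_pos: [0.5006, -0.3514, 0.0493]
tool_rot: [0.459, -0.538, 0.459, 0.538]
contact_force: [-5.2, 2.9, 5.8]
gripper_width: 0.116
```

>>> {"name": "play_rows", "arguments": {"motion": [[0, [0.0, 0.0, 0.0], 0.0], [-1, [0.0, 0.0, 0.0], 0.0], [-1, [0.0, 0.0, 0.0], 0.0], [-1, [0.0, 0.0, 0.0], 0.0], [-1, [0.0, 0.0, 0.0], 0.0]]}}

```text
time: 22.15
tool_pos: [0.5007, -0.3514, 0.0479]
tool_rot: [-0.459, 0.538, -0.459, -0.538]
contact_force: [0.5, -0.3, 0.0]
gripper_width: 0.947
```

>>> {"name": "play_rows", "arguments": {"motion": [[-1, [0.0, 0.0, 0.02], 0.0], [-1, [0.0, 0.0, 0.06], 0.0], [-1, [-0.03, 0.36, 0.06], -0.218], [-1, [-0.03, 0.36, 0.06], -0.218], [-1, [-0.03, 0.36, 0.06], -0.218]]}}

```text
time: 22.65
tool_pos: [0.4881, -0.2007, 0.1083]
tool_rot: [0.516, -0.485, 0.515, 0.484]
contact_force: [0.4, 0.0, -0.4]
gripper_width: 1.0
```

>>> {"name": "play_rows", "arguments": {"motion": [[-1, [-0.018, 0.21, 0.0], 0.0], [-1, [-0.018, 0.21, 0.0], 0.0], [-1, [-0.018, 0.21, 0.0], 0.0], [-1, [-0.018, 0.21, 0.0], 0.0], [-1, [-0.018, 0.21, 0.0], 0.0]]}}

```text
time: 23.15
tool_pos: [0.4694, 0.0121, 0.1078]
tool_rot: [0.514, -0.486, 0.513, 0.486]
contact_force: [-1.1, -0.4, 0.4]
gripper_width: 1.001
```

```bash
python3 - <<'E'
from st import *
pose();grab('side','s16');grab('top','t16');grab('wrist','w16');pose()
t=np.radians(9.1);M=np.array([[np.cos(t),-np.sin(t)],[np.sin(t),np.cos(t)]]);c=np.array([.5015,-.3515])
for n in('s16','t16'):
    f=load(n);W=cloud(f);im=f['im'].astype(int).sum(2);
    d=(W[...,:2]-c)@M
    m=(im<170 if n[0]=='s' else im<120)&(W[...,2]>.06)&(W[...,2]<.09)&(abs(d[...,0])<.135)&(abs(d[...,1])<.099)
    p=np.column_stack([d[m],W[m][:,2]]);z=p[:,2]
    q=p[abs(z-np.median(z))<.005];A=np.c_[q[:,:2],np.ones(len(q))];k=np.linalg.lstsq(A,q[:,2],rcond=None)[0];print(n,len(p),np.median(z),'tilt',np.degrees(k[:2]).round(2))
    print(cv2.minAreaRect((p[:,:2]*1000).astype(np.float32)))
    m=(abs(d[...,0])<.07)&(abs(d[...,1])<.03)&(W[...,2]>.1)&(W[...,2]<.125)
    print('bar',m.sum(),cv2.minAreaRect((d[m]*1000).astype(np.float32)),np.median(W[m][:,2]))
f=load('w16');W=cloud(f);im=f['im'].astype(int)
m=(abs(W[...,0]-.47)<.08)&(abs(W[...,1]-.01)<.04)&(W[...,2]>.012)&(W[...,2]<.03)&(im[...,0]-im[...,2]>40)
print('rake',cv2.minAreaRect((W[m][:,:2]*1000).astype(np.float32)),np.median(W[m],0))
E
```

```text
t 23.15 tcp [0.4694 0.0121 0.1078] jaw 86.86 tilt [ 0.     0.001 -1.   ] F [-1.1 -0.4  0.4] w 1.001 q [-0.13 -0.27  2.05  0.    1.36 -1.65]
t 23.3 tcp [0.4703 0.0082 0.108 ] jaw 86.67 tilt [ 0.    -0.001 -1.   ] F [-0.5 -0.1 -0.3] w 0.996 q [-0.14 -0.26  2.05 -0.    1.36 -1.65]
s16 13712 0.07000327100424858 tilt [0.09 0.11]
((0.021331787109375, 0.00402069091796875), (269.94549560546875, 197.98570251464844), 0.0022625077981501818)
bar 523 ((-0.7010879516601562, -1.586482048034668), (14.822298049926758, 107.186767578125), 89.37933349609375) 0.11306693829763068
t16 6296 0.06811039823940893 tilt [-0.04 -0.08]
((-0.0193939208984375, -0.0859527587890625), (197.79879760742188, 269.9610900878906), 89.9910659790039)
bar 184 ((0.2722206115722656, -0.19568634033203125), (14.212827682495117, 108.2981948852539), 88.74860382080078) 0.11160123102627442
rake ((470.9222717285156, 10.326810836791992), (21.343854904174805, 100.22610473632812), 86.1788101196289) [0.46606875 0.01025614 0.02146828]
```

View pics/w16.png

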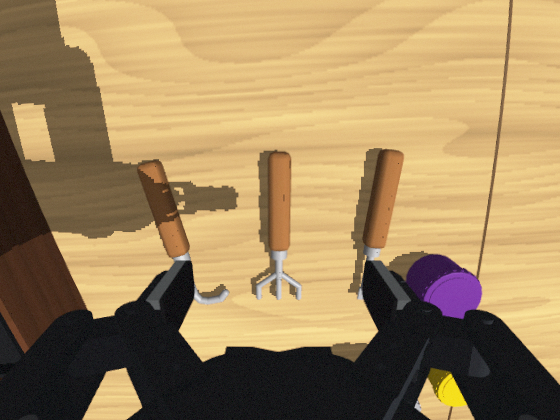

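View pics/s16.png

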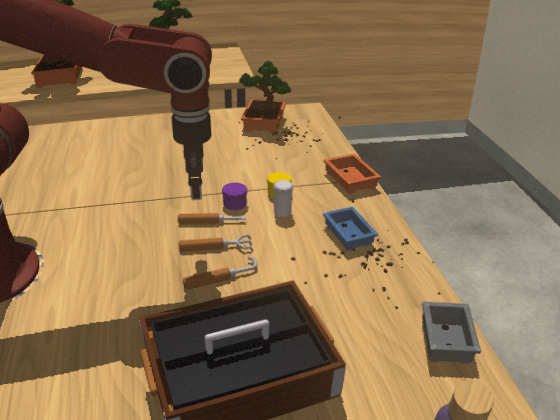

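>>> {"name": "play_rows", "arguments": {"motion": [[-1, [0.0, 0.002, -0.045], 0.0], [-1, [0.0, 0.002, -0.09], 0.0], [-1, [0.0, 0.002, -0.125], 0.0], [-1, [0.0, 0.002, -0.142], 0.0], [-1, [0.0, 0.002, -0.147], 0.0]]}}

```text
time: 23.8
tool_pos: [0.468, 0.0087, -0.0419]
tool_rot: [0.514, -0.483, 0.517, 0.485]
contact_force: [0.4, 0.4, 0.4]
gripper_width: 0.996
```

>>> {"name": "play_rows", "arguments": {"motion": [[0.0, [0.0, 0.0, 0.0], 0.0], [1, [0.0, 0.0, 0.0], 0.0], [1, [0.0, 0.0, 0.0], 0.0], [1, [0.0, 0.0, 0.0], 0.0], [1, [0.0, 0.0, 0.0], 0.0]]}}

```text
time: 24.3
tool_pos: [0.4716, 0.01, -0.0377]
tool_rot: [0.515, -0.486, 0.514, 0.484]
contact_force: [1.0, 0.2, -0.4]
gripper_width: 0.243
```

>>> {"name": "play_rows", "arguments": {"motion": [[1, [0.0, 0.0, 0.0], 0.0], [1, [0.0, 0.0, 0.0], 0.0], [1, [0.0, 0.0, 0.0], 0.0]]}}

```text
time: 24.6
tool_pos: [0.4715, 0.01, -0.0377]
tool_rot: [0.515, -0.486, 0.514, 0.484]
contact_force: [-0.9, -0.4, 6.1]
gripper_width: 0.245
```

```bash
python3 - <<'E'
from st import *
pose();grab('wrist','w17')
E
```

```text
t 24.6 tcp [ 0.4715  0.01   -0.0377] jaw 86.59 tilt [ 0.002 -0.001 -1.   ] F [-0.9 -0.4  6.1] w 0.245 q [-0.14 -0.05  2.13 -0.    1.06 -1.65]
```

View pics/w17.png

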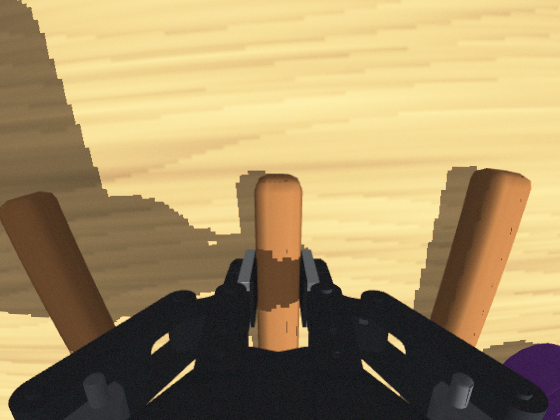

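```bash
python3 - <<'E'
from st import *
f=load('w17');W=cloud(f);im=f['im'].astype(int).sum(2)
c=np.array([.4715,.010]);a=np.radians(-3.4);ex=np.array([np.cos(a),np.sin(a)]);ey=np.array([-ex[1],ex[0]])
d=W[...,:2]-c;lx=d@ex;ly=d@ey;z=W[...,2]-.003
m=(im<200)&(z>.01)
for lo,hi in((15,20),(20,25),(25,30),(30,35),(35,40),(40,45),(45,50),(50,55),(55,60)):
    for s in(-1,1):
        k=m&(s*ly*1000>lo)&(s*ly*1000<hi)
        if k.sum()>20: print(s,lo,'minz above tip',np.percentile(z[k],2).round(3),'front x',np.percentile(lx[k],[2,50]).round(3),k.sum())
E
```

```text
-1 15 minz above tip 0.023 front x [-0.021 -0.018] 2632
1 15 minz above tip 0.023 front x [-0.021 -0.018] 2660
-1 20 minz above tip 0.013 front x [-0.018 -0.012] 1136
1 20 minz above tip 0.014 front x [-0.018 -0.012] 1174
-1 25 minz above tip 0.042 front x [-0.013 -0.011] 1021
1 25 minz above tip 0.042 front x [-0.012 -0.011] 1020
-1 30 minz above tip 0.046 front x [-0.013 -0.008] 1393
1 30 minz above tip 0.045 front x [-0.013 -0.007] 1389
-1 35 minz above tip 0.049 front x [-0.014 -0.004] 1662
1 35 minz above tip 0.049 front x [-0.014 -0.004] 1644
-1 40 minz above tip 0.053 front x [-0.013 -0.005] 4065
1 40 minz above tip 0.052 front x [-0.013 -0.005] 3921
-1 45 minz above tip 0.059 front x [-0.013 -0.012] 2298
1 45 minz above tip 0.058 front x [-0.013 -0.012] 2096
-1 50 minz above tip 0.069 front x [-0.014 -0.012] 2233
1 50 minz above tip 0.068 front x [-0.013 -0.012] 2249
-1 55 minz above tip 0.076 front x [-0.015 -0.013] 1448
1 55 minz above tip 0.076 front x [-0.015 -0.013] 1466
```

>>> {"name": "play_rows", "arguments": {"motion": [[1, [0.0, 0.0, 0.02], 0.0], [1, [0.0, 0.0, 0.06], 0.0], [1, [0.0, 0.0, 0.105], 0.0], [1, [0.0, -0.01, 0.145], 0.08], [1, [-0.004, -0.04, 0.158], 0.16]]}}

```text
time: 25.15
tool_pos: [0.4689, -0.0293, 0.124]
tool_rot: [-0.474, 0.528, -0.471, -0.524]
contact_force: [1.1, -0.9, -1.6]
gripper_width: 0.242
```

>>> {"name": "play_rows", "arguments": {"motion": [[1, [-0.005, -0.045, 0.0], 0.05], [1, [-0.01, -0.09, 0.0], 0.05], [1, [-0.016, -0.135, 0.0], 0.05], [1, [-0.021, -0.18, 0.0], 0.05], [1, [-0.026, -0.225, 0.0], 0.05]]}}

```text
time: 25.65
tool_pos: [0.4392, -0.2562, 0.1183]
tool_rot: [0.461, -0.536, 0.461, 0.536]
contact_force: [0.7, 0.5, -0.5]
gripper_width: 0.243
```

>>> {"name": "play_rows", "arguments": {"motion": [[1, [-0.004, -0.035, 0.0], 0.0], [1, [-0.007, -0.06, 0.0], 0.0], [1, [-0.007, -0.06, 0.0], 0.0], [1, [-0.007, -0.06, 0.0], 0.0], [1, [-0.007, -0.06, 0.0], 0.0]]}}

```text
time: 26.15
tool_pos: [0.433, -0.3136, 0.1183]
tool_rot: [0.461, -0.536, 0.461, 0.537]
contact_force: [0.9, 0.4, -1.3]
gripper_width: 0.24
```

```bash
python3 - <<'E'
from st import *
pose();grab('wrist','w18');grab('side','s18');pose()
E
```

```text
t 26.15 tcp [ 0.433  -0.3136  0.1183] jaw 98.66 tilt [-0.001  0.001 -1.   ] F [ 0.9  0.4 -1.3] w 0.24 q [-0.77 -0.11  1.89  0.    1.36 -2.49]
t 26.25 tcp [ 0.4333 -0.3136  0.1186] jaw 98.7 tilt [-0.  0. -1.] F [-0.4  0.1 -0.7] w 0.247 q [-0.77 -0.11  1.89  0.    1.36 -2.49]
```

View pics/w18.png

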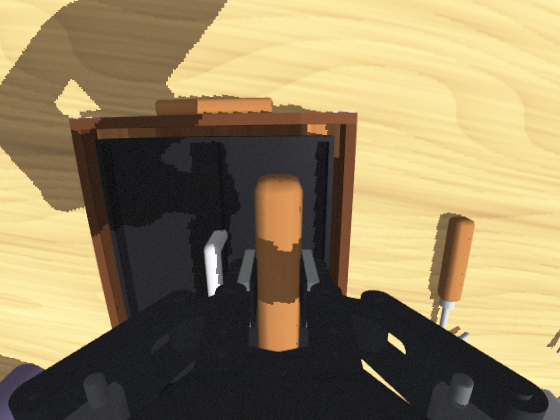

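View pics/s18.png

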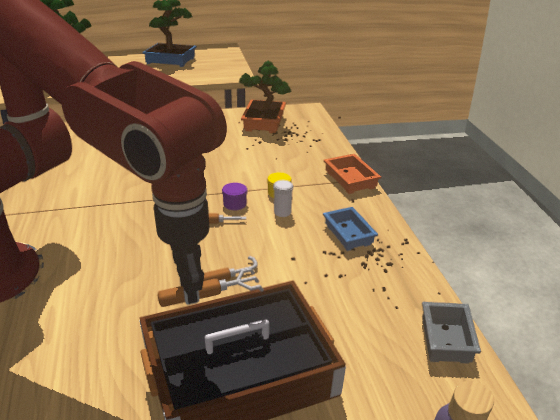

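>>> {"name": "play_rows", "arguments": {"motion": [[1, [0.0, -0.001, -0.025], 0.0], [1, [0.0, -0.001, -0.05], 0.0], [1, [0.0, -0.001, -0.07], 0.0], [1, [0.0, -0.001, -0.08], 0.0], [1, [0.0, -0.001, -0.083], 0.0]]}}

```text
time: 26.75
tool_pos: [0.4327, -0.3145, 0.0346]
tool_rot: [0.461, -0.536, 0.461, 0.537]
contact_force: [-0.1, 0.1, -1.1]
gripper_width: 0.239
```

>>> {"name": "play_rows", "arguments": {"motion": [[1, [0.0, 0.0, 0.0], 0.0], [1, [0.0, 0.0, -0.001], 0.0], [1, [0.0, 0.0, -0.002], 0.0], [1, [0.0, 0.0, -0.002], 0.0]]}}

```text
time: 27.15
tool_pos: [0.4335, -0.3162, 0.0346]
tool_rot: [-0.461, 0.537, -0.461, -0.536]
contact_force: [0.3, 0.7, -0.7]
gripper_width: 0.24
```

```bash
python3 - <<'E'
from st import *
pose();grab('wrist','w19');grab('side','s19');pose()
a=cv2.imread('pics/s19.png');cv2.imwrite('pics/c19.png',cv2.resize(a[230:420,130:350],None,fx=2.7,fy=2.7,interpolation=2))
E
```

```text
t 27.15 tcp [ 0.4335 -0.3162  0.0346] jaw 98.61 tilt [ 0.001 -0.001 -1.   ] F [ 0.3  0.7 -0.7] w 0.24 q [-0.77 -0.01  1.95 -0.    1.2  -2.49]
t 27.25 tcp [ 0.4334 -0.316   0.0343] jaw 98.6 tilt [ 0.001 -0.001 -1.   ] F [-0.4  0.1 -1.5] w 0.243 q [-0.77 -0.01  1.95 -0.    1.2  -2.49]
```

View pics/w19.png

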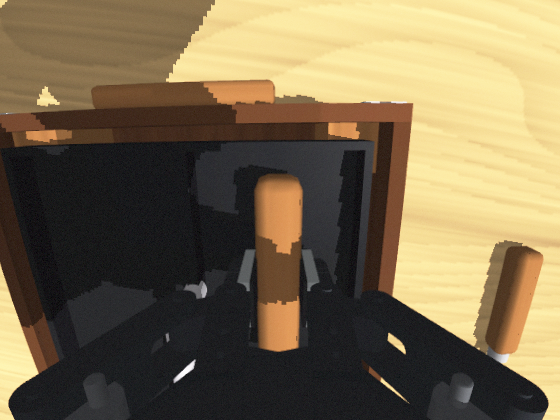

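View pics/c19.png

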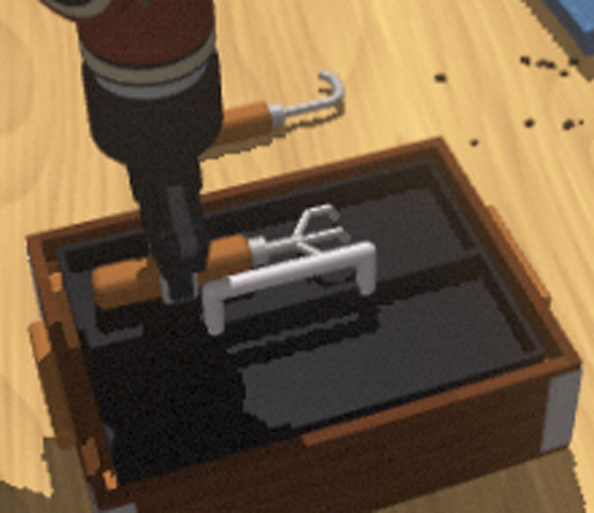

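>>> {"name": "play_rows", "arguments": {"motion": [[1, [0.0, 0.0, -0.0015], 0.0], [1, [0.0, 0.0, -0.003], 0.0], [1, [0.0, 0.0, -0.003], 0.0], [1, [0.0, 0.0, -0.003], 0.0]]}}

```text
time: 27.65
tool_pos: [0.4331, -0.3158, 0.0307]
tool_rot: [0.461, -0.536, 0.461, 0.536]
contact_force: [0.5, -0.1, -1.2]
gripper_width: 0.247
```

>>> {"name": "play_rows", "arguments": {"motion": [[1, [0.0, 0.0, -0.0005], 0.0], [1, [0.0, 0.0, -0.001], 0.0], [1, [0.0, 0.0, -0.001], 0.0], [1, [0.0, 0.0, -0.001], 0.0]]}}

```text
time: 28.05
tool_pos: [0.4332, -0.3159, 0.0303]
tool_rot: [-0.461, 0.536, -0.461, -0.536]
contact_force: [-2.8, 1.4, 3.9]
gripper_width: 0.243
```

>>> {"name": "play_rows", "arguments": {"motion": [[0.1, [0.0, 0.0, 0.0], 0.0], [0.1, [0.0, 0.0, 0.0], 0.0], [0.1, [0.0, 0.0, 0.0], 0.0], [0.1, [0.0, 0.0, 0.0], 0.0]]}}

```text
time: 28.45
tool_pos: [0.4332, -0.3158, 0.0298]
tool_rot: [-0.461, 0.536, -0.461, -0.536]
contact_force: [0.0, 0.3, -0.0]
gripper_width: 0.453
```

```bash
python3 - <<'E'
from st import *
pose();grab('wrist','w20')
E
```

```text
t 28.45 tcp [ 0.4332 -0.3158  0.0298] jaw 98.6 tilt [ 0. -0. -1.] F [ 0.   0.3 -0. ] w 0.453 q [-0.77  0.    1.95  0.    1.19 -2.49]
```

View pics/w20.png

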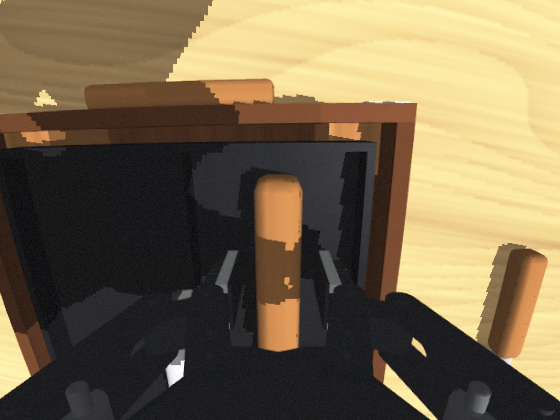

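>>> {"name": "play_rows", "arguments": {"motion": [[0.1, [0.0, 0.0, 0.015], 0.0], [0.1, [0.0, 0.0, 0.045], 0.0], [0.1, [0.0, 0.0, 0.085], 0.0], [-1, [0.01, 0.05, 0.085], 0.035], [-1, [0.02, 0.1, 0.085], 0.035]]}}

```text
time: 29.0
tool_pos: [0.4544, -0.2186, 0.1186]
tool_rot: [-0.453, 0.546, -0.452, -0.541]
contact_force: [1.2, 0.1, -0.6]
gripper_width: 0.777
```

>>> {"name": "play_rows", "arguments": {"motion": [[-1, [0.01, 0.05, 0.0], 0.0], [-1, [0.02, 0.1, 0.0], 0.0], [-1, [0.02, 0.108, 0.0], 0.0], [-1, [0.02, 0.108, 0.0], 0.0]]}}

```text
time: 29.4
tool_pos: [0.4732, -0.1086, 0.1159]
tool_rot: [-0.451, 0.545, -0.451, -0.544]
contact_force: [-0.1, 0.6, -0.6]
gripper_width: 1.0
```

```bash
python3 - <<'E'
from st import *
pose();grab('wrist','w21');grab('top','t21');pose()
f=load('w21');W=cloud(f);im=f['im'].astype(int)
m=(abs(W[...,0]-.473)<.08)&(abs(W[...,1]+.107)<.04)&(W[...,2]>.012)&(W[...,2]<.03)&(im[...,0]-im[...,2]>40)
print('hook',cv2.minAreaRect((W[m][:,:2]*1000).astype(np.float32)),np.median(W[m],0))
a=cv2.imread('pics/t21.png');cv2.imwrite('pics/c21.png',cv2.resize(a[190:340,240:480],None,fx=3,fy=3,interpolation=2))
E
```

```text
t 29.4 tcp [ 0.4732 -0.1086  0.1159] jaw 100.8 tilt [ 0.001 -0.001 -1.   ] F [-0.1  0.6 -0.6] w 1.0 q [-0.38 -0.23  2.01 -0.    1.36 -2.14]
t 29.5 tcp [ 0.473  -0.1106  0.1156] jaw 100.6 tilt [ 0.001 -0.001 -1.   ] F [-0.8  0.4  0.7] w 1.001 q [-0.38 -0.23  2.01 -0.    1.36 -2.14]
hook ((471.692626953125, -106.44791412353516), (99.05397033691406, 21.97270965576172), 9.630435943603516) [ 0.46693696 -0.10715051  0.02144232]
```

View pics/w21.png

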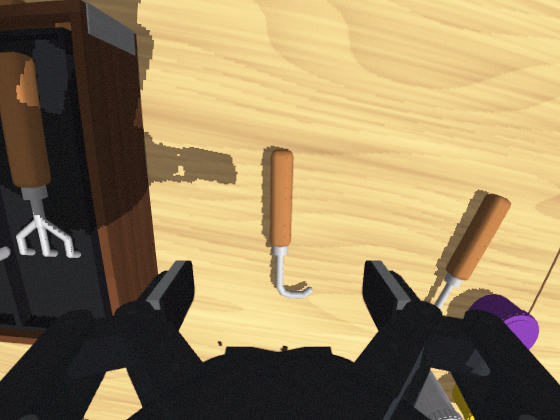

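View pics/c21.png

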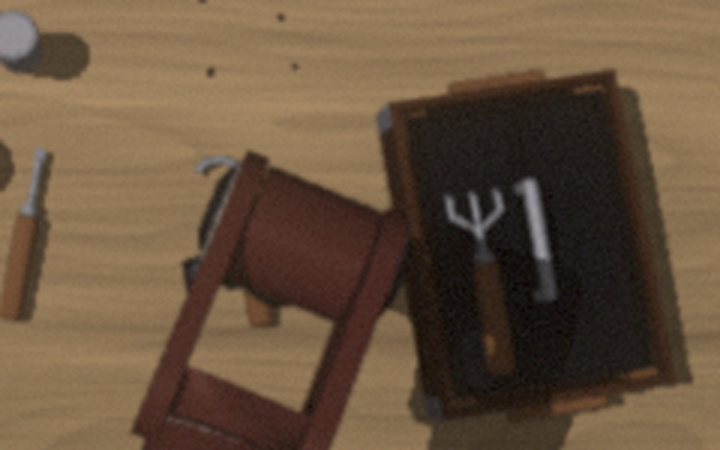

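>>> {"name": "play_rows", "arguments": {"motion": [[-1, [0.0, 0.003, -0.045], 0.0], [-1, [0.0, 0.003, -0.09], 0.0], [-1, [0.0, 0.003, -0.13], 0.0], [-1, [0.0, 0.003, -0.15], 0.0], [-1, [0.0, 0.003, -0.155], 0.0]]}}

```text
time: 30.0
tool_pos: [0.4699, -0.1075, -0.0432]
tool_rot: [0.452, -0.541, 0.453, 0.546]
contact_force: [-0.3, -0.8, 0.1]
gripper_width: 1.002
```

>>> {"name": "play_rows", "arguments": {"motion": [[0.0, [0.0, 0.0, 0.0], 0.0], [1, [0.0, 0.0, 0.0], 0.0], [1, [0.0, 0.0, 0.0], 0.0], [1, [0.0, 0.0, 0.0], 0.0], [1, [0.0, 0.0, 0.0], 0.0]]}}

```text
time: 30.5
tool_pos: [0.4742, -0.1073, -0.0385]
tool_rot: [-0.452, 0.545, -0.451, -0.543]
contact_force: [0.7, -0.2, -0.8]
gripper_width: 0.244
```

>>> {"name": "play_rows", "arguments": {"motion": [[1, [0.0, 0.0, 0.0], 0.0], [1, [0.0, 0.0, 0.0], 0.0], [1, [0.0, 0.0, 0.0], 0.0]]}}

```text
time: 30.8
tool_pos: [0.4742, -0.1073, -0.0386]
tool_rot: [-0.452, 0.545, -0.451, -0.543]
contact_force: [-0.9, -0.2, 5.8]
gripper_width: 0.247
```

```bash
python3 - <<'E'
from st import *
pose()
E
```

```text
t 30.8 tcp [ 0.4742 -0.1073 -0.0386] jaw 100.62 tilt [ 0.002 -0.001 -1.   ] F [-0.9 -0.2  5.8] w 0.247 q [-0.38 -0.01  2.1  -0.    1.05 -2.13]
```

>>> {"name": "play_rows", "arguments": {"motion": [[1, [0.0, 0.0, 0.02], 0.0], [1, [0.0, 0.0, 0.06], 0.0], [1, [0.0, 0.0, 0.105], 0.0], [1, [0.0, 0.0, 0.15], -0.035], [1, [-0.002, -0.02, 0.165], -0.035]]}}

```text
time: 31.3
tool_pos: [0.4734, -0.1266, 0.1304]
tool_rot: [-0.462, 0.539, -0.459, -0.534]
contact_force: [1.1, -0.6, -0.8]
gripper_width: 0.243
```

>>> {"name": "play_rows", "arguments": {"motion": [[1, [-0.004, -0.045, 0.0], 0.0], [1, [-0.008, -0.09, 0.0], 0.0], [1, [-0.012, -0.135, 0.0], 0.0], [1, [-0.016, -0.18, 0.0], 0.0], [1, [-0.02, -0.225, 0.0], 0.0]]}}

```text
time: 31.8
tool_pos: [0.45, -0.3531, 0.1243]
tool_rot: [0.461, -0.536, 0.461, 0.536]
contact_force: [1.4, -0.0, -1.6]
gripper_width: 0.247
```

>>> {"name": "play_rows", "arguments": {"motion": [[1, [-0.003, -0.035, 0.0], 0.0], [1, [-0.005, -0.055, 0.0], 0.0], [1, [-0.005, -0.055, 0.0], 0.0], [1, [-0.005, -0.055, 0.0], 0.0], [1, [-0.005, -0.055, 0.0], 0.0]]}}

```text
time: 32.3
tool_pos: [0.446, -0.4052, 0.1245]
tool_rot: [0.461, -0.536, 0.46, 0.537]
contact_force: [0.1, 0.4, 0.0]
gripper_width: 0.242
```

```bash
python3 - <<'E'
from st import *
pose();grab('wrist','w22');grab('side','s22');pose()
E
```

```text
t 32.3 tcp [ 0.446  -0.4052  0.1245] jaw 98.69 tilt [-0.     0.001 -1.   ] F [0.1 0.4 0. ] w 0.242 q [-0.86  0.05  1.73  0.    1.36 -2.58]
t 32.4 tcp [ 0.4461 -0.4053  0.1248] jaw 98.7 tilt [-0.  0. -1.] F [-0.5  0.1 -1.9] w 0.246 q [-0.86  0.05  1.73  0.    1.36 -2.58]
```

View pics/w22.png

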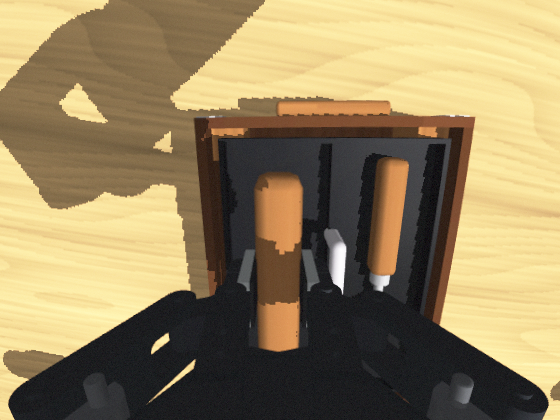

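View pics/s22.png

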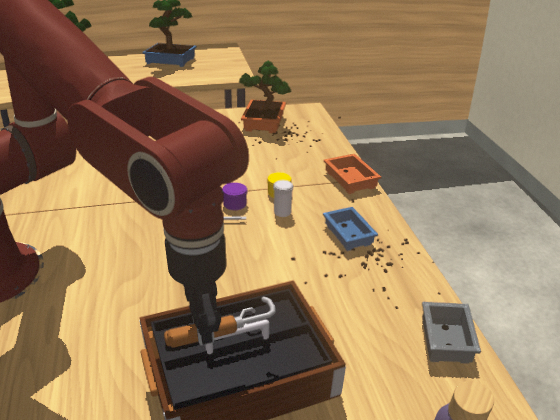

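>>> {"name": "play_rows", "arguments": {"motion": [[1, [0.001, -0.001, -0.03], 0.0], [1, [0.001, -0.001, -0.058], 0.0], [1, [0.001, -0.001, -0.078], 0.0], [1, [0.001, -0.001, -0.087], 0.0], [1, [0.001, -0.001, -0.09], 0.0]]}}

```text
time: 32.9
tool_pos: [0.4465, -0.4066, 0.0338]
tool_rot: [0.461, -0.536, 0.461, 0.537]
contact_force: [1.0, -0.0, -1.0]
gripper_width: 0.241
```

>>> {"name": "play_rows", "arguments": {"motion": [[1, [0.0, 0.0, 0.0], 0.0], [1, [0.0, 0.0, -0.001], 0.0], [1, [0.0, 0.0, -0.002], 0.0], [1, [0.0, 0.0, -0.002], 0.0]]}}

```text
time: 33.3
tool_pos: [0.4471, -0.4082, 0.0337]
tool_rot: [-0.461, 0.537, -0.461, -0.536]
contact_force: [-0.0, -0.2, -1.0]
gripper_width: 0.239
```

```bash
python3 - <<'E'
from st import *
pose();grab('side','s23');grab('wrist','w23');pose()
a=cv2.imread('pics/s23.png');b=cv2.resize(a[230:420,130:350],(486,420),interpolation=2);cv2.imwrite('pics/c23.png',np.hstack([b,cv2.imread('pics/w23.png')[:,160:470]]))
E
```

```text
t 33.3 tcp [ 0.4471 -0.4082  0.0337] jaw 98.6 tilt [ 0.001 -0.001 -1.   ] F [-0.  -0.2 -1. ] w 0.239 q [-0.86  0.15  1.78  0.    1.21 -2.58]
t 33.4 tcp [ 0.447  -0.408   0.0334] jaw 98.6 tilt [ 0.001 -0.001 -1.   ] F [-0.2  0.9 -0.8] w 0.241 q [-0.86  0.15  1.78  0.    1.21 -2.58]
```

View pics/c23.png

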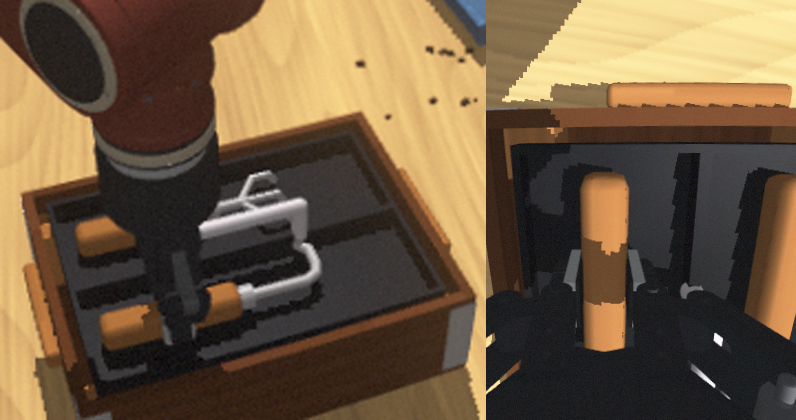

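>>> {"name": "play_rows", "arguments": {"motion": [[1, [0.0, -0.002, 0.0], 0.0], [1, [0.0, -0.002, -0.0015], 0.0], [1, [0.0, -0.002, -0.003], 0.0], [1, [0.0, -0.002, -0.003], 0.0]]}}

```text
time: 33.8
tool_pos: [0.4467, -0.4097, 0.0296]
tool_rot: [0.461, -0.536, 0.461, 0.536]
contact_force: [0.8, -0.2, -1.3]
gripper_width: 0.243
```

>>> {"name": "play_rows", "arguments": {"motion": [[1, [0.0, 0.0, -0.0005], 0.0], [1, [0.0, 0.0, -0.001], 0.0], [1, [0.0, 0.0, -0.001], 0.0], [1, [0.0, 0.0, -0.001], 0.0]]}}

```text
time: 34.2
tool_pos: [0.4468, -0.4098, 0.0294]
tool_rot: [0.461, -0.536, 0.461, 0.536]
contact_force: [-2.9, 2.1, 4.9]
gripper_width: 0.244
```

Seated, with about 5 N of upward force. I'll open only partway so the fingers clear the tray wall, then lift.

>>> {"name": "play_rows", "arguments": {"motion": [[0.25, [0.0, 0.0, 0.0], 0.0], [0.25, [0.0, 0.0, 0.0], 0.0], [0.25, [0.0, 0.0, 0.0], 0.0], [0.25, [0.0, 0.0, 0.0], 0.0]]}}

```text
time: 34.6
tool_pos: [0.4468, -0.4097, 0.0286]
tool_rot: [0.461, -0.536, 0.461, 0.536]
contact_force: [-0.0, -0.4, 0.3]
gripper_width: 0.378
```

>>> {"name": "play_rows", "arguments": {"motion": [[0.25, [0.0, 0.0, 0.01], 0.0], [0.25, [0.0, 0.0, 0.03], 0.0], [0.25, [0.0, 0.0, 0.06], 0.0], [0.25, [0.0, 0.0, 0.1], 0.0], [0.25, [0.0, 0.0, 0.12], 0.0]]}}

```text
time: 35.1
tool_pos: [0.4481, -0.4113, 0.154]
tool_rot: [-0.461, 0.538, -0.461, -0.534]
contact_force: [0.4, -0.2, 0.6]
gripper_width: 0.381
```

>>> {"name": "play_rows", "arguments": {"motion": [[-1, [0.02, 0.045, 0.02], 0.0], [-1, [0.02, 0.09, 0.02], 0.0], [-1, [0.02, 0.135, 0.02], 0.0], [-1, [0.02, 0.18, 0.02], 0.0], [-1, [0.02, 0.22, 0.02], 0.0]]}}

```text
time: 35.6
tool_pos: [0.4668, -0.1879, 0.1698]
tool_rot: [-0.461, 0.537, -0.461, -0.536]
contact_force: [0.5, 0.7, -0.5]
gripper_width: 1.003
```

>>> {"name": "play_rows", "arguments": {"motion": [[-1, [-0.01, 0.045, 0.02], 0.0], [-1, [-0.01, 0.09, 0.02], 0.0], [-1, [-0.01, 0.135, 0.02], 0.0], [-1, [-0.01, 0.18, 0.02], 0.0], [-1, [-0.01, 0.18, 0.02], 0.0]]}}

```text
time: 36.1
tool_pos: [0.4566, -0.0055, 0.1899]
tool_rot: [-0.46, 0.538, -0.458, -0.538]
contact_force: [-0.4, -0.5, -0.7]
gripper_width: 0.999
```

```bash
python3 - <<'E'
from st import *
pose();grab('side','s24');grab('top','t24');pose()
a=cv2.imread('pics/s24.png');b=cv2.resize(a[230:420,130:350],(440,400),interpolation=2)
c=cv2.imread('pics/t24.png');c2=cv2.resize(c[200:340,355:475],(343,400),interpolation=2);cv2.imwrite('pics/c24.png',np.hstack([b,c2]))
t=np.radians(9.1);M=np.array([[np.cos(t),-np.sin(t)],[np.sin(t),np.cos(t)]]);cc=np.array([.5015,-.3515])
f=load('t24');W=cloud(f);im=f['im'].astype(int).sum(2);d=(W[...,:2]-cc)@M
m=(im<120)&(W[...,2]>.06)&(W[...,2]<.076)&(abs(d[...,0])<.12)&(abs(d[...,1])<.08)
p=np.column_stack([d[m],W[m][:,2]]);A=np.c_[p[:,:2],np.ones(len(p))];k=np.linalg.lstsq(A,p[:,2],rcond=None)[0];print('tray floor',np.median(p[:,2]),'tilt',np.degrees(k[:2]).round(2))
i=f['im'].astype(int)
for n,s in(('rake',1),('hook',-1)):
    m=(i[...,0]-i[...,2]>20)&(W[...,2]>.08)&(W[...,2]<.105)&(d[...,0]<.02)&(abs(d[...,0])<.122)&(s*d[...,1]>.02)&(s*d[...,1]<.08)
    print(n,cv2.minAreaRect((d[m]*1000).astype(np.float32)),np.median(W[m][:,2]))
E
```

```text
t 36.1 tcp [ 0.4566 -0.0055  0.1899] jaw 99.0 tilt [ 0.002  0.001 -1.   ] F [-0.4 -0.5 -0.7] w 0.999 q [-0.18 -0.37  1.99  0.    1.52 -1.9 ]
t 36.2 tcp [ 0.4569 -0.0092  0.1896] jaw 98.75 tilt [ 0.001 -0.001 -1.   ] F [-0.5 -1.3 -0.4] w 1.007 q [-0.18 -0.37  1.99 -0.    1.52 -1.91]
tray floor 0.06754902698371681 tilt [-0.02 -0.09]
rake ((-61.22602081298828, 45.8055534362793), (23.02778434753418, 97.31212615966797), 89.05902099609375) 0.08856656934921166
hook ((-64.62582397460938, -48.24159240722656), (98.327392578125, 25.123043060302734), 1.2122423648834229) 0.08822209875641941
```

View pics/c24.png

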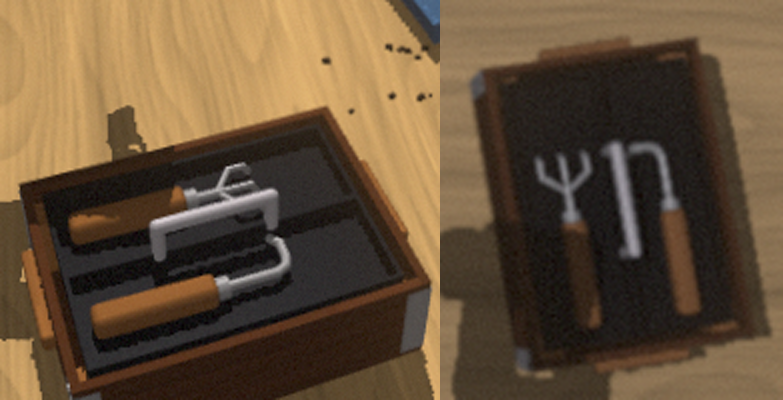

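View pics/t24.png

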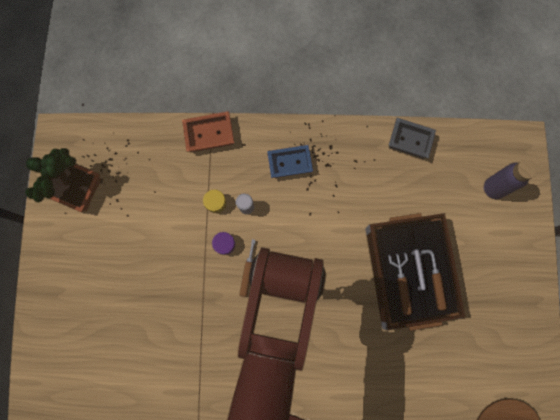

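Top view: the rake (px 400,285) and the hook (437,280) lie lengthwise on either side of the handle, and the tray is level in the box. The tall tin, blue pot and screwdriver are where they were. The gripper is clear, so I'm handing in.

```bash
python3 -c "
from st import *
pose();print(workorder.job_done())"
```

```text
t 36.2 tcp [ 0.4569 -0.0092  0.1896] jaw 98.75 tilt [ 0.001 -0.001 -1.   ] F [-0.5 -1.3 -0.4] w 1.007 q [-0.18 -0.37  1.99 -0.    1.52 -1.91]
the job is handed in; nothing more can be done
None
```

The kit is packed and handed in at 36 s, in the order asked. The two low tins went in one per bay, then the tray went onto the corner posts. The rake and the hook were laid lengthwise on the tray floor, one on each side of the handle.

**Last checks:**
- **Tray:** its floor measures 0.0675 m against a nominal 0.068 m, with tilt under 0.1°.
- **Tools:** both handle tops read about 88–89 mm, as expected if the handles lie flat on the tray floor, and both handles are within about 1.2° of the box's long axis.
- **Tins:** both tops were level at 0.054 m before the tray covered them.
- **Set-downs:** each item was lowered until the wrist force turned upward by about 4–6 N, then released.
- **Left alone:** in the last pictures the tall tin, blue pot, screwdriver and coloured look-alike tins appear where they were.

**What disagreed:**
- **Finger height:** the real fingertips were about 43 mm higher than the reported TCP. The first close on a tin shut just above its lid without touching it; I measured the offset from the cameras and allowed for it from then on.
- **Hook tip:** by the given dimensions it lies only about 6 mm from the tray's handle leg, and the pictures are too coarse to confirm that gap.

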